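# Sort the cabinet hardware into its stock bins

## Task

The hardware for the next cabinets lies mixed on the carpeted welding board: put the two castors in the blue bin, the two levelling feet in the yellow bin and the bow handle in the red bin. Set every piece down flat on the bin's floor the way it stands now (castors on their plates, feet on their pads with the studs up, the handle on its two ends), side by side and not on top of one another. Do not tip over the two glue bottles that stand among them.

Things in the scene. Friction and masses are not known exactly. Their poses are not given: they have to be found in the camera images.
- castor_1: Rigid castor lying upside down (mm): steel plate 46 x 46 x 3 below, fork and dark wheel (grey hub, diameter 40, 18 wide) above; 55 tall, 110 g. Origin: centre of plate's underside, z up; it rests on the board, 12 above the bench. Wheel centre 10 along +x, 35 up, axle along y. Grip the fork's flat cheeks across y: 25.5 over their outsides, x -1 to 19, 12 to 42 up. Same as the other castor.
- castor_2: Rigid castor lying upside down (mm): steel plate 46 x 46 x 3 below, fork and dark wheel (grey hub, diameter 40, 18 wide) above; 55 tall, 110 g. Origin: centre of plate's underside, z up; it rests on the board, 12 above the bench. Wheel centre 10 along +x, 35 up, axle along y. Grip the fork's flat cheeks across y: 25.5 over their outsides, x -1 to 19, 12 to 42 up. Same as the other castor.
- foot_1: Levelling foot standing on its pad (mm): round black pad diameter 44, 13 thick, steel nut up to 19, then an upright threaded steel stud diameter 10 up to 52; 60 g. Origin: centre of the pad's underside, z up; it rests on the board, 12 above the bench; round, so yaw has no meaning. Grip the stud above the nut. Same as the other foot.
- foot_2: Levelling foot standing on its pad (mm): round black pad diameter 44, 13 thick, steel nut up to 19, then an upright threaded steel stud diameter 10 up to 52; 60 g. Origin: centre of the pad's underside, z up; it rests on the board, 12 above the bench; round, so yaw has no meaning. Grip the stud above the nut. Same as the other foot.
- handle: Aluminium bow handle standing like a bridge on two black ends (mm): 100 long (x), 40 tall, 90 g. Grip bar along x: 14 wide (y), 10 thick, top 40 and underside 30 up, clear beneath for 60 of its length; black ends 20 (x) by 24 (y) by 6. Origin: centre of the underside, z up, on the board 12 above the bench. Grip the bar at its middle across y.
- bin_blue: Blue plastic stock bin for the castors, open above, fixed on the board beyond the hardware (mm): 150 (x) by 130 (y) outside, walls and floor 4 thick, inside 142 by 122. Back (+x) and rear of the sides 55 high; front lip (-x, white card) and front 58 of the sides 34 high (above the underside). Origin: centre of its underside, z up, 12 above the bench; inner floor 4 above it.
- bin_yellow: Yellow plastic stock bin for the levelling feet, open above, fixed on the board beyond the hardware (mm): 150 (x) by 130 (y) outside, walls and floor 4 thick, inside 142 by 122. Back (+x) and rear of the sides 55 high; front lip (-x, white card) and front 58 of the sides 34 high (above the underside). Origin: centre of its underside, z up, 12 above the bench; inner floor 4 above it.
- bin_red: Red plastic stock bin for the bow handle, open above, fixed on the board beyond the hardware (mm): 150 (x) by 130 (y) outside, walls and floor 4 thick, inside 142 by 122. Back (+x) and rear of the sides 55 high; front lip (-x, white card) and front 58 of the sides 34 high (above the underside). Origin: centre of its underside, z up, 12 above the bench; inner floor 4 above it.
- glue_1: Grey glue bottle, paper label, white pointed nozzle, standing upright among the hardware (mm): diameter 44, 115 tall, 120 g. An obstacle, not to be sorted or tipped. Origin: centre of its underside, z up, on the board 12 above the bench.
- glue_2: Grey glue bottle, paper label, white pointed nozzle, standing upright among the hardware (mm): diameter 44, 115 tall, 120 g. An obstacle, not to be sorted or tipped. Origin: centre of its underside, z up, on the board 12 above the bench.

How it is judged:
At the end, for the whole second after the job is handed in: Both castors are in the blue bin, both feet in the yellow, the handle in the red, each standing flat on the bin floor (height within 4 mm, upright within 0.2 rad, not on another piece), at rest and let go; both glue bottles upright (within 0.3 rad) (x of castor_1 in the frame of bin_blue between -0.062 and 0.062 m and y of castor_1 in the frame of bin_blue between -0.056 and 0.056 m and z of castor_1 in the frame of bin_blue between 0 and 0.008 m and angle between each of castor_1, castor_2, foot_1, foot_2, handle's own z axis and vertical below 0.2 rad and linear speed of each of castor_1, castor_2, foot_1, foot_2, handle below 0.02 m/s and angular speed of each of castor_1, castor_2, foot_1, foot_2, handle below 0.2 rad/s and x of castor_2 in the frame of bin_blue between -0.062 and 0.062 m and y of castor_2 in the frame of bin_blue between -0.056 and 0.056 m and z of castor_2 in the frame of bin_blue between 0 and 0.008 m and x of foot_1 in the frame of bin_yellow between -0.062 and 0.062 m and y of foot_1 in the frame of bin_yellow between -0.056 and 0.056 m and z of foot_1 in the frame of bin_yellow between 0 and 0.008 m and x of foot_2 in the frame of bin_yellow between -0.062 and 0.062 m and y of foot_2 in the frame of bin_yellow between -0.056 and 0.056 m and z of foot_2 in the frame of bin_yellow between 0 and 0.008 m and x of handle in the frame of bin_red between -0.062 and 0.062 m and y of handle in the frame of bin_red between -0.056 and 0.056 m and z of handle in the frame of bin_red between 0 and 0.008 m and angle between each of glue_1, glue_2's own z axis and vertical below 0.3 rad); the robot touches nothing.
It fails at once if a glue bottle is tipped over (angle between any of glue_1, glue_2's own z axis and vertical above 0.5 rad).
It also fails if it takes over 131 s, if anything falls off the work surface, if the arm or the gripper's body presses on something with over 40 N, if the wrist force passes 120 N, or if a joint passes its speed limit or range.

## Robot

A 6-joint arm with a two-finger parallel gripper is mounted at the origin on the work surface. World frame = base frame: x ahead of the robot, y to its left, z up, the work surface at z = 0. Lengths are in m, angles in rad, forces in N, time in s.
With the tool pointing down it reaches from about 0.35 to 0.775 m from the base axis. Payload 7.3 kg.
Tool frame: the origin (TCP) lies at the very end of the fingers, on their centre line; the grasp point (between the pads) lies 19 mm behind it; y points along the fingers, x is the direction in which the jaws open and shut, and the axes are right-handed (so a half turn about y gives the same grasp; the last joint's range is limited). The gripper opens to 92 mm and grips with 3 to 60 N. Pads are 19 mm wide; open, the fingers measure 130 mm over their backs; the gripper's body (75 mm by 190 mm) begins 47 mm behind the grasp point.
Start: joints at [-1.342, 0.342, 1.524, -0, 1.275, -0.146], TCP at [0.192, -0.489, 0.19] pointing down, gripper open.
Joint ranges: [-2.53, 2.53], [-0.77, 2.02], [0.04, 2.7], [-1, 4.14], [0.28, 2.66], [-3.11, 3.11]. Speed limits (rad/s): [2.57, 2.57, 3.14, 3.14, 3.14, 3.14].

## Interface

Orientations are given as a unit quaternion [w, x, y, z].
In Python, from cell import get_state, vision, job gives the robot as it stands.
- The arm moves only by the tool apply_moves, never from a script. Its argument "increments" is a list of rows, each a list of 2 entries, a list of its own where there are three numbers: the shift along the tool's x, y, z in m, then the turn about the tool's y in degrees. In form: [[[tx, ty, tz], yaw], ...]. A call has exactly 8 rows; each row is the pose to reach, as a shift and turn from the pose measured when the call began, along the tool's axes at that moment; what a row does not reach only later rows make up. A row lasts 1/12 s, in which the tool goes at most 41.7 mm and 7.16 degrees, less where a joint would pass 70% of its speed; a pose out of reach is approached as far as the arm can. A call with a gripper value outside its range is refused whole. "jaw" is the opening, from 0 (shut) to 1 (fully open), set as the call begins (left out, the last holds). The fingers move at their own pace and stop on an object; "squeeze" is the grip in N (left out, the last holds). Time passes only in rows, so rows that repeat a pose let the fingers close, or fill a call up. It gives the time, the measured TCP pose, the force and the opening at its end, in the units of the state.
- get_state(): the state, without advancing time (a new reading comes with each control period).
- vision.get_image(name): name is "side" or "top"; returns a dict with "image" (480x640x3 uint8, red, green, blue), "vertical_fov" (degrees; the focal length in pixels is half the picture's height over the tangent of half this angle, whatever the lens; pixels are square), "cx", "cy" (the principal point, pixels), "xyz" and "orientation" of the camera in the world. Camera axes: x right, y up, looking along -z (the intrinsics and any distortion apply to the point x, -y, -z); pixel columns grow to the right and rows downward; lengths in m; the calibration is good to about 2 mm. A picture is of the moment at which its call begins. There is no depth.
- job.close_job(): hands the job in, once; it reports no verdict.
The state is a dict: "t": time; "qpos": joint angles; "qvel": joint speeds; "joint_efforts": joint torques, N m; "ee_pos": TCP position; "tool_rot": TCP orientation; "force": force on the tool from outside, world axes, zero at the start; "wrist_torque": the same for the moment, N m; "finger_gap": finger opening in m.
Only numpy, scipy, OpenCV 4.12 (cv2) and the standard library are available. Lean on these libraries where they do the work, as an engineer would, in place of code of your own. Each camera call takes 0.05 s, during which the arm holds its last target. There are 200 camera calls.

## Working session

There is one attempt and no reset: what is moved stays moved. The work goes in short steps, Python scripts to look and compute and a tool call to move; the robot and the scene stay as the last step left them, time stands still between calls to the robot, and variables do not carry over. Pictures are saved under pics/ and viewed, and the job is handed in when it is done.

Besides the shell and the picture viewer there is one more tool, called after "Call:" as a command line: name --argument value ..., lists and objects as JSON in quotes. apply_moves: Moves the arm, as the interface text tells. Its arguments: {"type":"object","properties":{"increments":{"type":"array"},"jaw":{"type":"number"},"squeeze":{"type":"number"}},"required":["increments"]}

```bash
mkdir -p pics; ls
python3 - <<'E'
from cell import get_state, vision
import cv2
s=get_state(); print(s)
for n in("top","side"):
    d=vision.get_image(n); cv2.imwrite(f"pics/{n}0.png",d["image"][:,:,::-1]); print(n,{k:v for k,v in d.items() if k!="image"})
E
```

```text
pics
{'t': 0.0, 'qpos': array([-1.34198864e+00,  3.42733349e-01,  1.52503728e+00, -3.53424642e-06,
        1.27540470e+00, -1.45945971e-01]), 'qvel': array([-9.78443203e-04,  1.99088792e-03,  8.67740106e-04, -3.12403466e-04,
       -1.58605895e-04,  5.73235296e-05]), 'joint_efforts': array([ 7.40061532e-04, -4.31245816e+01, -2.44218886e+01,  7.17497477e-02,
        5.57788624e-02, -1.62716506e-04]), 'ee_pos': array([ 0.1921096 , -0.48807724,  0.18973243]), 'tool_rot': array([ 0.58476736, -0.58401123,  0.39851909, -0.39769404]), 'force': array([-0.04120025,  0.12020535,  0.14192556]), 'wrist_torque': array([ 0.02256314,  0.04899025, -0.00128448]), 'finger_gap': 0.09147963718178168}
top {'vertical_fov': 50.455893018882506, 'cx': 314.41594982571024, 'cy': 236.99023374222514, 'xyz': array([0.42492779, 0.01787404, 1.09586124]), 'orientation': array([-0.70252856, -0.0177496 ,  0.04148624,  0.71022353])}
side {'vertical_fov': 49.36111262573418, 'cx': 320.2444625172103, 'cy': 246.66856786693705, 'xyz': array([ 0.30323404, -0.66798933,  0.83712149]), 'orientation': array([ 0.91825869,  0.3541458 , -0.0602618 , -0.16658406])}
```

View pics/top0.png

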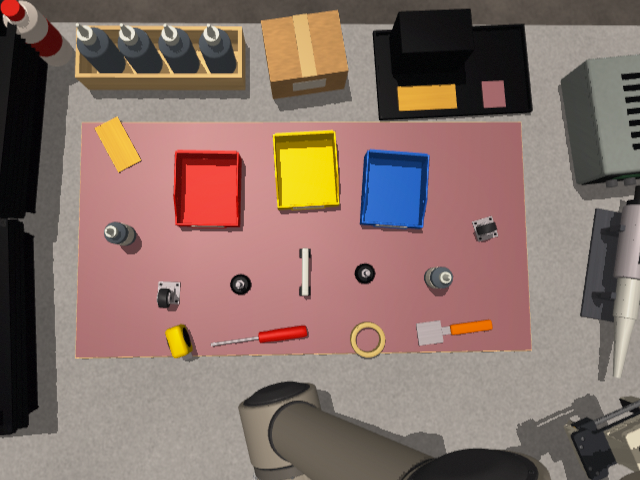

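View pics/side0.png

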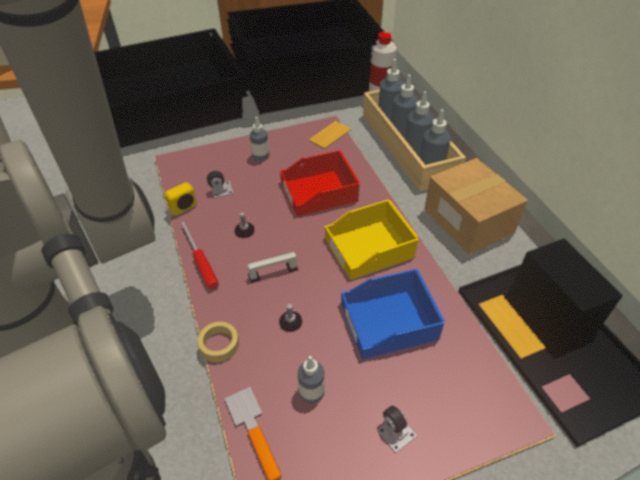

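Top view: castors at about (168,293) and (486,229), feet at (241,284) and (365,273), handle at (305,272), bottles at (120,235) and (439,277). The bins are red, yellow and blue from left to right. I'll enlarge the key items.

```bash
cat > h.py <<'E'
import numpy as np, cv2
from scipy.spatial.transform import Rotation as R
from cell import get_state, vision
def rot(q): return R.from_quat([q[1],q[2],q[3],q[0]]).as_matrix()
def ray(d,u,v):
    f=240/np.tan(np.radians(d["vertical_fov"])/2)
    return rot(d["orientation"])@np.array([(u-d["cx"])/f,-(v-d["cy"])/f,-1])
def on(d,u,v,z):
    r=ray(d,u,v); c=np.array(d["xyz"]); return (c+r*(z-c[2])/r[2])[:2]
def proj(d,p):
    f=240/np.tan(np.radians(d["vertical_fov"])/2)
    q=rot(d["orientation"]).T@(np.array(p)-d["xyz"]); return d["cx"]-f*q[0]/q[2], d["cy"]+f*q[1]/q[2]
def tri(d1,p1,d2,p2):
    r1=ray(d1,*p1);r2=ray(d2,*p2);r1/=np.linalg.norm(r1);r2/=np.linalg.norm(r2)
    a=np.linalg.lstsq(np.c_[r1,-r2],np.array(d2["xyz"])-d1["xyz"],rcond=None)[0]
    x=d1["xyz"]+a[0]*r1;y=d2["xyz"]+a[1]*r2; return (x+y)/2,np.linalg.norm(x-y)
def move(x,y,z,yaw):  # target TCP -> tool-frame increments; yaw=world angle of jaw axis (deg), mod 180
    s=get_state(); M=rot(s["tool_rot"]); d=M.T@(np.array([x,y,z])-s["ee_pos"])
    cur=np.degrees(np.arctan2(M[1,0],M[0,0])); t=(yaw-cur+90)%180-90
    print("shift",np.round(d,4),"turn about tool y",round(-t,1),"cur yaw",round(cur,1),"q6",s["qpos"][5].round(2),"t",s["t"])
E
python3 - <<'E'
from h import *
im={}
for n in("top","side"): im[n]=vision.get_image(n)
t=im["top"]["image"]; s=im["side"]["image"]
def crop(i,u,v,r,k): return cv2.resize(i[v-r:v+r,u-r:u+r],(k,k),interpolation=cv2.INTER_CUBIC)
A=np.vstack([np.hstack([crop(t,u,v,25,250) for u,v in((168,293),(486,229),(305,272))]),np.hstack([crop(s,u,v,35,250) for u,v in((220,185),(397,425),(273,265))])])
cv2.imwrite("pics/crops.png",A[:,:,::-1])
d=im["top"]; hsv=cv2.cvtColor(t,cv2.COLOR_RGB2HSV)
for n,lo,hi,(a,b) in(("red",0,6,(160,260)),("yel",24,34,(260,350)),("blu",100,120,(350,440))):
    m=cv2.inRange(hsv,(lo,190,60),(hi,255,255)); m[:,:a]=0;m[:,b:]=0;m[:120]=0;m[240:]=0
    c=max(cv2.findContours(m,0,2)[0],key=cv2.contourArea); x,y,w,h=cv2.boundingRect(c)
    r=cv2.minAreaRect(c); print(n,r,[on(d,*p,0.012+.04).round(3) for p in cv2.boxPoints(r)])
g=cv2.cvtColor(t,cv2.COLOR_RGB2GRAY)
for u,v in((241,284),(365,273)):
    m=(g[v-20:v+20,u-20:u+20]<60).astype(np.uint8)
    c=max(cv2.findContours(m,0,2)[0],key=cv2.contourArea); (p,q),rad=cv2.minEnclosingCircle(c)
    print("foot",p+u-20,q+v-20,rad,on(d,p+u-20,q+v-20,.022))
m=cv2.inRange(hsv,(0,0,150),(180,60,255)); m[:240]=0;m[305:]=0;m[:,:290]=0;m[:,320:]=0
c=max(cv2.findContours(m,0,2)[0],key=cv2.contourArea);r=cv2.minAreaRect(c); bp=np.array([on(d,*p,.052) for p in cv2.boxPoints(r)])
print("handle",r,bp.mean(0),bp)
for u,v in((119,225),(439,268)): print("bottle approx",on(d,u,v,.127))
for q in ((0.35,0,.012),): print(proj(d,q))
E
```

```text
red ((206.6849365234375, 188.9931640625), (67.09284973144531, 75.19962310791016), 1.2453641891479492) [array([0.538, 0.272]), array([0.694, 0.271]), array([0.691, 0.133]), array([0.534, 0.136])]
yel ((305.98834228515625, 169.81324768066406), (76.47578430175781, 62.627803802490234), 86.42366790771484) [array([0.73 , 0.067]), array([ 0.738, -0.063]), array([ 0.576, -0.071]), array([0.569, 0.058])]
blu ((394.2906799316406, 188.7445831298828), (64.60761260986328, 74.97315979003906), 3.6913859844207764) [array([ 0.538, -0.112]), array([ 0.696, -0.125]), array([ 0.686, -0.261]), array([ 0.529, -0.246])]
foot 240.21138191223145 284.1138210296631 10.272048950195312 [0.41759127 0.13763383]
foot 364.25376892089844 273.2638187408447 10.26558780670166 [ 0.4371267  -0.12309202]
handle ((304.5, 271.0), (46.0, 5.0), 90.0) [0.44303445 0.00338965] [[ 0.49001868  0.00802049]
 [ 0.48991383 -0.00224095]
 [ 0.39603547 -0.00120239]
 [ 0.39616983  0.00898147]]
bottle approx [0.53240427 0.35395097]
bottle approx [ 0.44428663 -0.25322814]
(np.float64(306.3187187247007), np.float64(315.44809621997797))
```

View pics/crops.png

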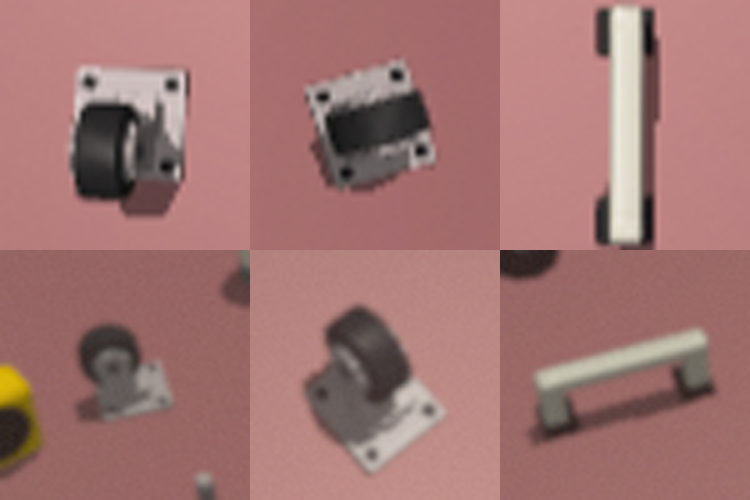

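Castor 1 (left) has plate corners near (158.6,281.6), (180.6,282) and (179.8,305), with the wheel toward image-down. Castor 2 (right) has corners near (472.4,221.6), (491.4,216.4), (498,235) and (479,241.4), with the wheel toward left-down.

Run:
```python
from h import *
d=vision.get_image("top"); s=vision.get_image("side")
c1=np.array([on(d,u,v,.015) for u,v in((158.6,281.6),(180.6,282),(179.8,305))])
print("c1",(c1[0]+c1[2])/2,c1)
c2=np.array([on(d,u,v,.015) for u,v in((472.4,221.6),(491.4,216.4),(498,235),(479,241.4))])
print("c2",c2.mean(0),c2)
print("c1 wheel", on(d,163.8,298,.05),"c2 wheel",on(d,486.8,229.6,.055))
P={"f1":(.4176,.1376,.064),"f2":(.4371,-.1231,.064),"h":(.443,.0034,.052),"c1":(*((c1[0]+c1[2])/2),.015),"c2":(*c2.mean(0),.015),"redc":(.612,.201,.016),"yelc":(.651,-.002,.016),"bluc":(.610,-.185,.016),"b1":(.532,.354,.127),"b2":(.444,-.253,.127)}
im=s["image"][:,:,::-1].copy()
for k,p in P.items(): cv2.circle(im,tuple(int(round(a)) for a in proj(s,p)),2,(0,255,0),-1)
cv2.imwrite("pics/chk.png",im)
move(.53,-.35,.17,17)
print(rot(get_state()["tool_rot"]).round(2))
```

```text
c1 [0.40029864 0.28631084] [[0.42492186 0.30856095]
 [0.42351985 0.26286181]
 [0.37567542 0.26406073]]
c2 [ 0.53025126 -0.3879236 ] [[ 0.54564331 -0.36057549]
 [ 0.55660295 -0.4025579 ]
 [ 0.51609634 -0.41528053]
 [ 0.50266244 -0.37328048]]
c1 wheel [0.39176104 0.28830309] c2 wheel [ 0.52420172 -0.37617038]
shift [-0.0051  0.0202  0.365 ] turn about tool y -85.5 cur yaw -68.5 q6 -0.15 t 0.3
[[ 0.37 -0.    0.93]
 [-0.93  0.    0.37]
 [-0.   -1.    0.  ]]
```

View pics/chk.png

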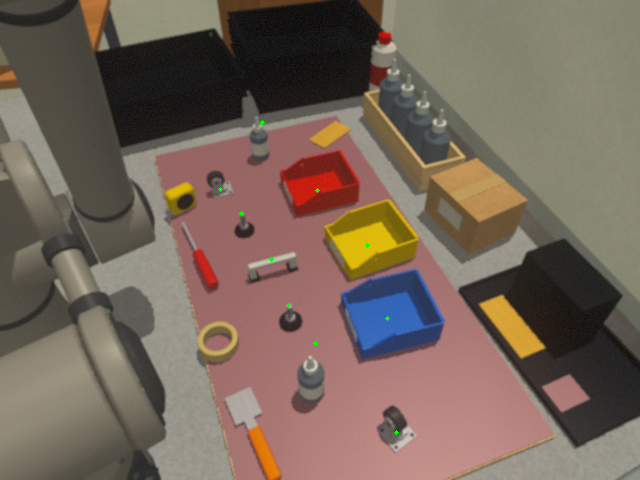

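Call:
apply_moves --increments '[[[0.003,0,0.041],-7],[[0.006,0,0.082],-14],[[0.009,0.005,0.123],-21],[[0.012,0.01,0.164],-28],[[0.014,0.015,0.205],-35],[[0.017,0.02,0.246],-42],[[0.02,0.025,0.287],-49],[[0.023,0.03,0.328],-56]]' --jaw 0.65 --squeeze 20

```text
t: 0.97
ee_pos: [0.5077, -0.3887, 0.1599]
tool_rot: [0.703, -0.703, 0.075, -0.075]
force: [-0.1, -0.3, -0.1]
finger_gap: 0.0598
```

Run:
```python
from h import *
move(.528,-.379,.10,16.5)
```

```text
shift [0.0179 0.0599 0.0137] turn about tool y -28.7 cur yaw -12.2 q6 -0.56 t 0.9667
```

Call:
apply_moves --increments '[[[0.005,0.01,0.003],-7],[[0.01,0.025,0.007],-14],[[0.015,0.04,0.011],-21],[[0.018,0.06,0.0137],-28.7],[[0.018,0.06,0.0137],-28.7],[[0.018,0.06,0.0137],-28.7],[[0.018,0.06,0.0137],-28.7],[[0.018,0.06,0.0137],-28.7]]'

```text
t: 1.63
ee_pos: [0.5284, -0.3799, 0.1015]
tool_rot: [-0.699, 0.7, 0.101, -0.1]
force: [-0.8, 0.1, -0.2]
finger_gap: 0.06
```

Run:
```python
from h import *
move(.528,-.379,.028,16.5)
s=vision.get_image("side")["image"][330:480,300:500]; t=vision.get_image("top")["image"][155:305,390:590]
cv2.imwrite("pics/a1.png",cv2.resize(np.hstack([s,t]),None,fx=2,fy=2,interpolation=2)[:,:,::-1])
```

```text
shift [-0.0002  0.0735  0.0011] turn about tool y -0.1 cur yaw 16.4 q6 -1.03 t 1.6333
```

View pics/a1.png

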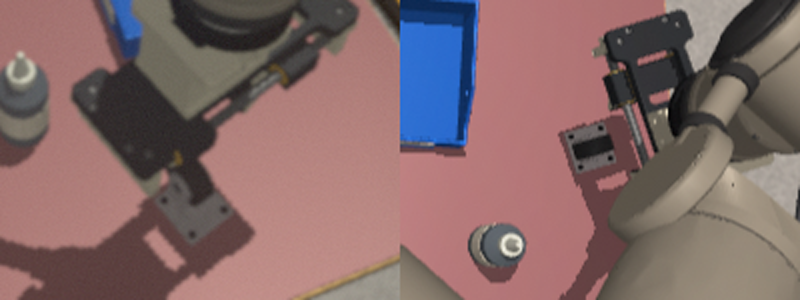

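Side view: the wheel at about (190,180) in the crop lies under the jaws, with the near finger at (155,185). Descending now.

Call:
apply_moves --increments '[[[0,0.02,0.001],0],[[0,0.04,0.001],0],[[0,0.055,0.001],0],[[0,0.065,0.001],0],[[0,0.072,0.001],0],[[0,0.0735,0.001],0],[[0,0.0735,0.001],0],[[0,0.0735,0.001],0]]'

```text
t: 2.4
ee_pos: [0.5287, -0.3794, 0.0288]
tool_rot: [-0.699, 0.701, 0.102, -0.1]
force: [-0.4, -0.0, -0.2]
finger_gap: 0.0596
```

Call:
apply_moves --increments '[[[0,0,0],0],[[0,0,0],0],[[0,0,0],0],[[0,0,0],0],[[0,0,0],0],[[0,0,0],0],[[0,0,0],0],[[0,0,0],0]]' --jaw 0

```text
t: 3.07
ee_pos: [0.5288, -0.3794, 0.0288]
tool_rot: [-0.699, 0.701, 0.102, -0.1]
force: [0.2, 0.2, 0.1]
finger_gap: 0.0167
```

Run:
```python
from h import *
s=get_state();print(s["finger_gap"],s["force"])
c=np.array([.610,-.185]); a=np.radians(-4.4); B=np.array([[np.cos(a),-np.sin(a)],[np.sin(a),np.cos(a)]])
g=c+B@[0,-.020]; print(g)
move(*s["ee_pos"][:2],.14,16.5); move(*g,.14,-4.4)
s=vision.get_image("side")["image"][330:480,300:500]
cv2.imwrite("pics/a2.png",cv2.resize(s,None,fx=2,fy=2,interpolation=2)[:,:,::-1])
```

```text
0.016707619328512793 [0.23085105 0.20608638 0.05423417]
[ 0.60846562 -0.20494106]
shift [ 0.0002 -0.1112 -0.0003] turn about tool y -0.1 cur yaw 16.4 q6 -1.03 t 3.0667
shift [ 0.1259 -0.1113  0.1445] turn about tool y 20.8 cur yaw 16.4 q6 -1.03 t 3.0667
```

View pics/a2.png

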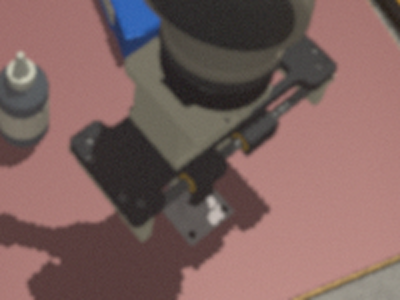

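Gap of 16.7 mm is narrower than the 25.5 mm fork, so the grasp probably missed. I'll hold still and look closer.

Call:
apply_moves --increments '[[[0,0,0],0],[[0,0,0],0],[[0,0,0],0],[[0,0,0],0],[[0,0,0],0],[[0,0,0],0],[[0,0,0],0],[[0,0,0],0]]'

```text
t: 3.78
ee_pos: [0.5287, -0.3794, 0.0288]
tool_rot: [-0.699, 0.701, 0.102, -0.1]
force: [0.2, 0.7, 0.0]
finger_gap: 0.0168
```

Run:
```python
from h import *
st=get_state(); print(st["finger_gap"])
S=vision.get_image("side"); T=vision.get_image("top")
s=S["image"].copy(); t=T["image"].copy()
for z in(.0,.02):
  for D,i in((S,s),(T,t)):
    p=st["ee_pos"]+[0,0,z]; u,v=proj(D,p); print(u,v)
s=s[360:480,340:460]; t=t[165:285,430:550]
cv2.imwrite("pics/a3.png",np.hstack([cv2.resize(i,(400,400),interpolation=2) for i in(s,t)])[:,:,::-1])
```

```text
0.0168005397261001
393.3639657426492 423.6880446195943
483.65197819768184 228.67907079167463
394.5963615253256 418.33974450760047
487.1337123638225 227.72132684948735
```

View pics/a3.png

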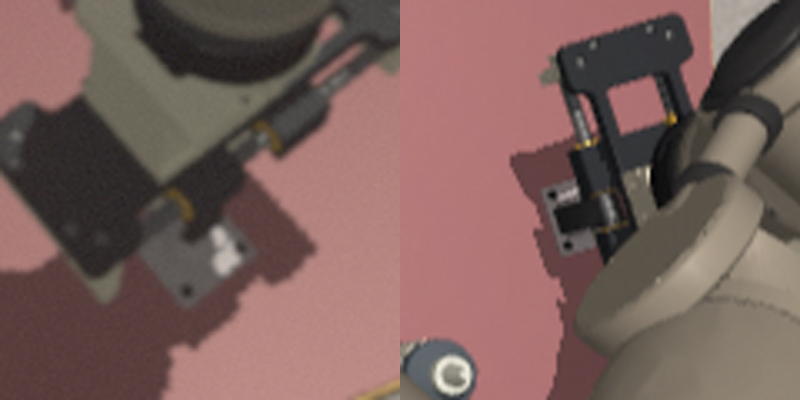

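Call:
apply_moves --increments '[[[0,-0.005,0],0],[[0,-0.01,0],0],[[0,-0.015,0],0],[[0,-0.02,0],0],[[0,-0.03,0],0],[[0,-0.04,0],0],[[0,-0.04,0],0],[[0,-0.04,0],0]]'

```text
t: 4.55
ee_pos: [0.5292, -0.3797, 0.07]
tool_rot: [-0.698, 0.701, 0.102, -0.099]
force: [-1.3, 0.5, 0.3]
finger_gap: 0.0166
```

Run:
```python
from h import *
st=get_state(); print(st["finger_gap"],st["force"])
s=vision.get_image("side")["image"][340:480,320:460]; t=vision.get_image("top")["image"][165:285,430:550]
cv2.imwrite("pics/a4.png",np.hstack([cv2.resize(i,(400,400),interpolation=2) for i in(s,t)])[:,:,::-1])
```

```text
0.016610860292458892 [-1.32267756  0.4593825   0.31703546]
```

View pics/a4.png

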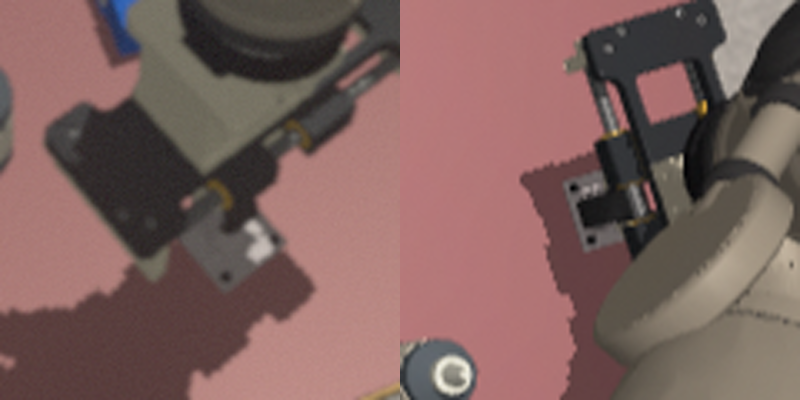

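The castor rose with the gripper (plate higher in the side view), so the grasp holds and the gap reading is just biased. Carrying it to the blue bin.

Call:
apply_moves --increments '[[[0,-0.03,0],0],[[0.01,-0.06,0.01],4],[[0.03,-0.07,0.035],9],[[0.055,-0.07,0.065],14],[[0.08,-0.07,0.095],20.8],[[0.105,-0.07,0.125],20.8],[[0.125,-0.07,0.145],20.8],[[0.125,-0.07,0.145],20.8]]'

```text
t: 5.32
ee_pos: [0.6091, -0.1987, 0.1379]
tool_rot: [0.707, -0.706, 0.024, -0.026]
force: [-0.1, -1.0, -0.7]
finger_gap: 0.0166
```

Run:
```python
from h import *
move(.6085,-.205,.034,-4.4)
s=vision.get_image("side")["image"][240:440,300:500]; t=vision.get_image("top")["image"][125:265,330:470]
cv2.imwrite("pics/a5.png",np.hstack([cv2.resize(i,(400,400),interpolation=2) for i in(s,t)])[:,:,::-1])
```

```text
shift [-0.0004  0.1039 -0.0064] turn about tool y 0.3 cur yaw -4.1 q6 -0.36 t 5.3167
```

View pics/a5.png

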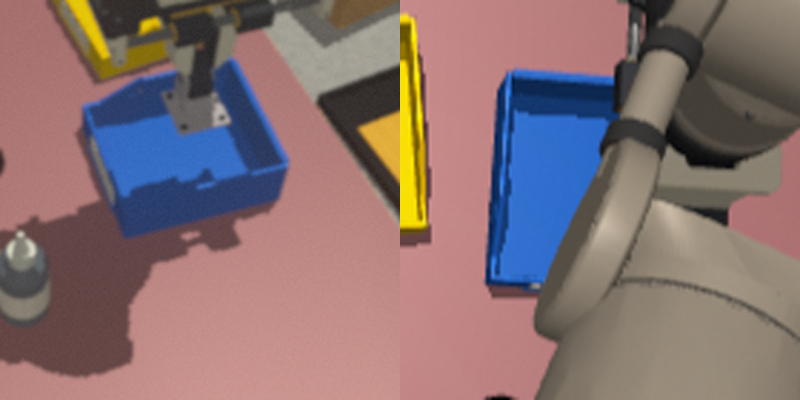

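The castor hangs level, with its plate at about (200,115) in the crop over the blue bin. Lowering and releasing.

Call:
apply_moves --increments '[[[0,0.025,-0.0065],0],[[0,0.05,-0.0065],0],[[0,0.075,-0.0065],0],[[0,0.09,-0.0065],0],[[0,0.098,-0.0065],0],[[0,0.102,-0.0065],0],[[0,0.104,-0.0065],0],[[0,0.104,-0.0065],0]]'

```text
t: 6.08
ee_pos: [0.6073, -0.2107, 0.0344]
tool_rot: [-0.706, 0.707, -0.026, 0.027]
force: [0.7, 0.3, -1.7]
finger_gap: 0.0168
```

Call:
apply_moves --increments '[[[0,0,0],0],[[0,0,0],0],[[0,0,0],0],[[0,0,0],0],[[0,0,0],0],[[0,0,0],0],[[0,0,0],0],[[0,0,0],0]]' --jaw 0.45

```text
t: 6.75
ee_pos: [0.6073, -0.2107, 0.0344]
tool_rot: [-0.706, 0.707, -0.026, 0.027]
force: [0.1, -0.1, 0.4]
finger_gap: 0.0415
```

Call:
apply_moves --increments '[[[0,-0.01,0],0],[[0,-0.03,0],0],[[0,-0.055,0],0],[[0,-0.08,0],0],[[0,-0.1,0],0],[[0,-0.11,0],0],[[0,-0.11,0],0],[[0,-0.11,0],0]]'

```text
t: 7.42
ee_pos: [0.6069, -0.2104, 0.1444]
tool_rot: [-0.706, 0.707, -0.026, 0.027]
force: [-0.1, 0.3, -0.0]
finger_gap: 0.0417
```

Run:
```python
from h import *
move(.437,-.123,.12,0)
S=vision.get_image("side");T=vision.get_image("top");s=S["image"][240:440,300:500]; t=T["image"][125:265,330:470]
print("bottle2",on(S,311,398,.012),on(T,446,278,.127))
cv2.imwrite("pics/a6.png",np.hstack([cv2.resize(i,(400,400),interpolation=2) for i in(s,t)])[:,:,::-1])
```

```text
shift [-0.176   0.0238  0.0745] turn about tool y -4.3 cur yaw -4.3 q6 -0.38 t 7.4167
bottle2 [ 0.42293459 -0.2841034 ] [ 0.42503468 -0.26610648]
```

View pics/a6.png

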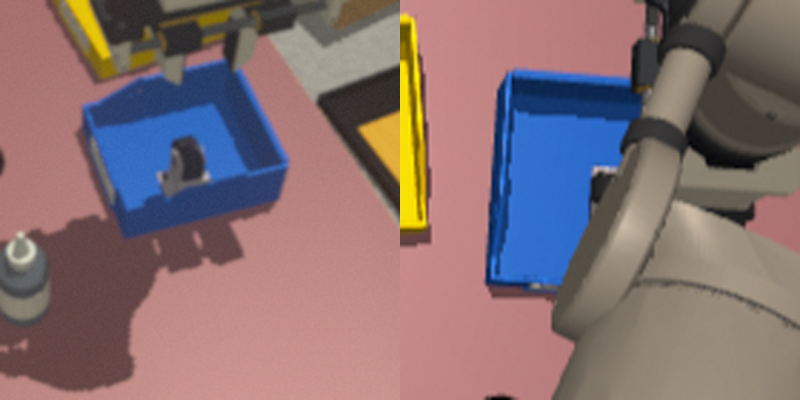

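Castor 2 stands flat in the blue bin, right half. Next is foot 2.

Call:
apply_moves --increments '[[[-0.03,0,0.012],0],[[-0.065,0,0.027],-1],[[-0.1,0,0.042],-2],[[-0.135,0,0.057],-3],[[-0.165,0.01,0.07],-4.3],[[-0.176,0.024,0.0745],-4.3],[[-0.176,0.04,0.0745],-4.3],[[-0.176,0.04,0.0745],-4.3]]'

```text
t: 8.18
ee_pos: [0.4332, -0.1212, 0.0998]
tool_rot: [0.708, -0.706, 0.002, 0.002]
force: [0.8, -1.1, -0.3]
finger_gap: 0.0415
```

Run:
```python
from h import *
move(.437,-.123,.037,0)
S=vision.get_image("side");T=vision.get_image("top");s=S["image"][230:370,220:360]; t=T["image"][200:340,300:440]
cv2.imwrite("pics/b1.png",np.hstack([cv2.resize(i,(400,400),interpolation=2) for i in(s,t)])[:,:,::-1])
```

```text
shift [ 0.0042  0.0628 -0.0019] turn about tool y 0.0 cur yaw 0.0 q6 -0.44 t 8.1833
```

View pics/b1.png

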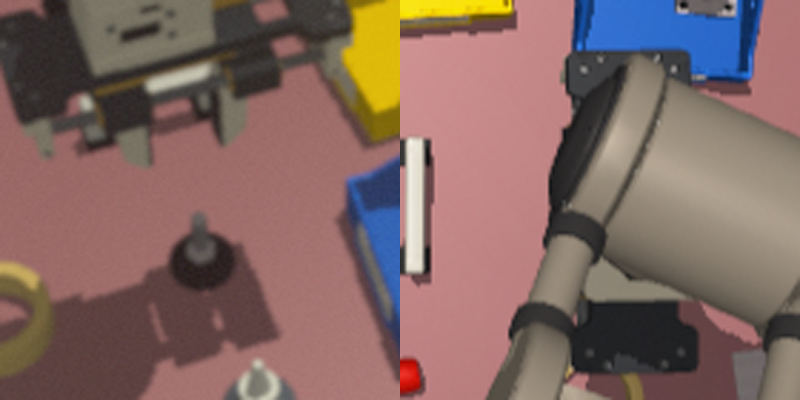

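The foot stands below the jaws, at about (200,255) in the side crop, and the way down is clear. Descending and gripping.

Call:
apply_moves --increments '[[[0.004,0.02,-0.002],0],[[0.004,0.04,-0.002],0],[[0.004,0.052,-0.002],0],[[0.004,0.059,-0.002],0],[[0.004,0.063,-0.002],0],[[0.004,0.063,-0.002],0],[[0.004,0.063,-0.002],0],[[0.004,0.063,-0.002],0]]'

```text
t: 8.95
ee_pos: [0.4403, -0.1248, 0.0398]
tool_rot: [-0.707, 0.707, -0.0, -0.0]
force: [-0.4, -0.3, -0.1]
finger_gap: 0.0413
```

Call:
apply_moves --increments '[[[0,0,0],0],[[0,0,0],0],[[0,0,0],0],[[0,0,0],0],[[0,0,0],0],[[0,0,0],0],[[0,0,0],0],[[0,0,0],0]]' --jaw 0

```text
t: 9.62
ee_pos: [0.4403, -0.1248, 0.0398]
tool_rot: [-0.707, 0.707, -0.0, -0.001]
force: [-0.5, -0.9, 0.0]
finger_gap: 0.0005
```

Call:
apply_moves --increments '[[[0,-0.01,0],0],[[0,-0.03,0],0],[[0,-0.055,0],0],[[0,-0.08,0],0],[[0,-0.1,0],0],[[0,-0.1,0],0],[[0,-0.1,0],0],[[0,-0.1,0],0]]'

```text
t: 10.28
ee_pos: [0.4399, -0.1245, 0.139]
tool_rot: [-0.707, 0.707, -0.001, -0.001]
force: [-0.6, 0.3, -0.2]
finger_gap: 0.0002
```

Run:
```python
from h import *
c=np.array([.651,-.002]); a=np.radians(3.3); B=np.array([[np.cos(a),-np.sin(a)],[np.sin(a),np.cos(a)]])
print(c+B@[0,-.03],c+B@[0,.03])
move(*(c+B@[0,-.03]),.137,3.3)
S=vision.get_image("side");s=S["image"][230:370,220:360]
cv2.imwrite("pics/b2.png",cv2.resize(s,(400,400),interpolation=2)[:,:,::-1])
```

```text
[ 0.65272692 -0.03195025] [0.64927308 0.02795025]
shift [0.2129 0.0015 0.0925] turn about tool y -3.3 cur yaw 0.0 q6 -0.44 t 10.2833
```

View pics/b2.png

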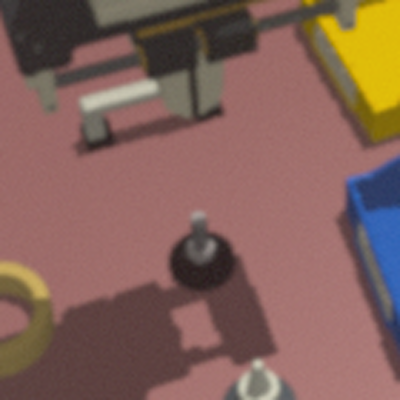

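The grasp missed: the gap went to 0 and the foot is unmoved. The shut fingertip shows at about (290,271) in the side image, so I'll compare it with the projected TCP.

Run:
```python
from h import *
S=vision.get_image("side"); st=get_state(); p=st["ee_pos"]; print(p,st["tool_rot"])
print("tcp proj",proj(S,p), "foot top proj",proj(S,(.437,-.123,.064)),"foot base", proj(S,(.437,-.123,.012)))
print("on plane",on(S,290,271.3,p[2]),"foot top ray",on(S,289.3,305.6,.064))
i=S["image"].copy(); 
for q,c in((p,(0,255,0)),(p+[0,0,.019],(0,0,255)),((.437,-.123,.064),(0,255,0))):
  u,v=proj(S,q); cv2.circle(i,(int(round(u)),int(round(v))),1,c,-1)
cv2.imwrite("pics/b3.png",cv2.resize(i[240:340,230:350],(720,600),interpolation=2)[:,:,::-1])
```

```text
[ 0.43965148 -0.12440957  0.13863837] [ 0.70723698 -0.70697454  0.00109908  0.00128496]
tcp proj (np.float64(287.14466683267096), np.float64(279.0698994272362)) foot top proj (np.float64(287.7492832734787), np.float64(304.59134629925666)) foot base (np.float64(289.2218867237975), np.float64(320.78780832177233))
on plane [ 0.44957258 -0.10982237] foot top ray [ 0.43893644 -0.12612506]
```

View pics/b3.png

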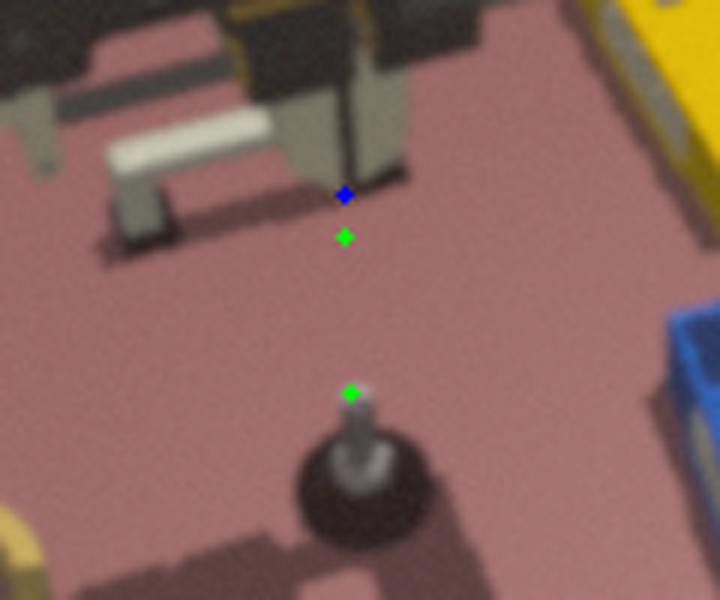

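The real fingertips sit about 8–9 px (roughly 23 mm) above the projected TCP. That also explains the castor being held by its 18 mm wheel. I'll open, go lower in steps, and check.

Call:
apply_moves --increments '[[[-0.003,0.02,0.0],0],[[-0.003,0.04,0.0],0],[[-0.003,0.06,0.0],0],[[-0.003,0.08,0.0],0],[[-0.003,0.095,0.0],0],[[-0.003,0.104,0],0],[[-0.003,0.104,0],0],[[-0.003,0.104,0],0]]' --jaw 0.45

```text
t: 11.05
ee_pos: [0.436, -0.1242, 0.0342]
tool_rot: [0.707, -0.707, 0.002, 0.002]
force: [0.0, -0.3, 0.1]
finger_gap: 0.0413
```

Run:
```python
from h import *
S=vision.get_image("side"); st=get_state(); p=st["ee_pos"]; print(p,st["force"])
i=S["image"].copy(); 
for q,c in((p,(0,255,0)),(p+[0,0,.019],(0,0,255)),((.437,-.123,.064),(0,255,0))):
  u,v=proj(S,q); i[int(round(v)),int(round(u))]=c
cv2.imwrite("pics/b4.png",cv2.resize(i[260:360,230:350],(720,600),interpolation=2)[:,:,::-1])
```

```text
[ 0.4365205  -0.12446433  0.03487694] [ 0.23404579 -0.27253958 -0.71191941]
```

View pics/b4.png

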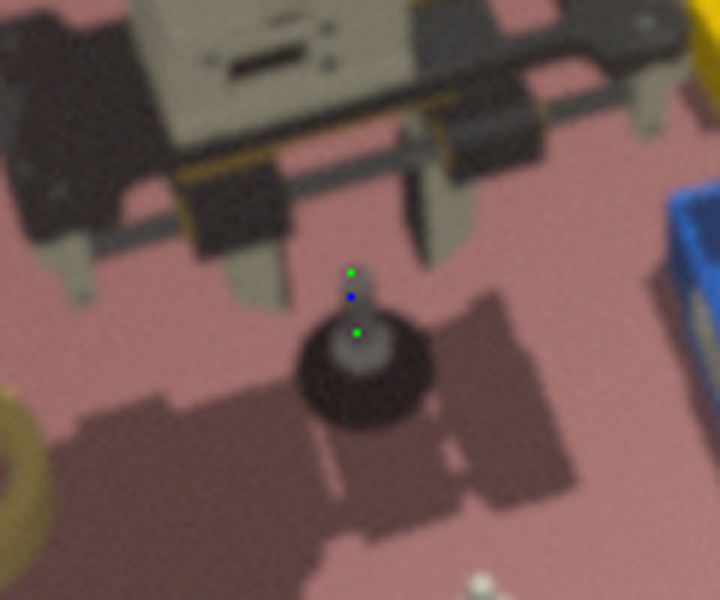

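Call:
apply_moves --increments '[[[0,0.002,0],0],[[0,0.004,0],0],[[0,0.006,0],0],[[0,0.008,0],0],[[0,0.01,0],0],[[0,0.01,0],0],[[0,0.01,0],0],[[0,0.01,0],0]]'

```text
t: 11.77
ee_pos: [0.4365, -0.1245, 0.0249]
tool_rot: [0.707, -0.707, 0.001, 0.001]
force: [-0.1, 1.3, -0.3]
finger_gap: 0.0412
```

Call:
apply_moves --increments '[[[0,0,0],0],[[0,0,0],0],[[0,0,0],0],[[0,0,0],0],[[0,0,0],0],[[0,0,0],0],[[0,0,0],0],[[0,0,0],0]]' --jaw 0

```text
t: 12.43
ee_pos: [0.4367, -0.1245, 0.025]
tool_rot: [0.707, -0.707, 0.001, 0.001]
force: [1.7, -0.0, -0.2]
finger_gap: 0.0075
```

Run:
```python
from h import *
S=vision.get_image("side"); st=get_state(); p=st["ee_pos"]; print(p,st["finger_gap"])
i=S["image"]
cv2.imwrite("pics/b5.png",cv2.resize(i[260:360,230:350],(720,600),interpolation=2)[:,:,::-1])
```

```text
[ 0.43666899 -0.1245327   0.02494806] 0.00738540058505436
```

View pics/b5.png

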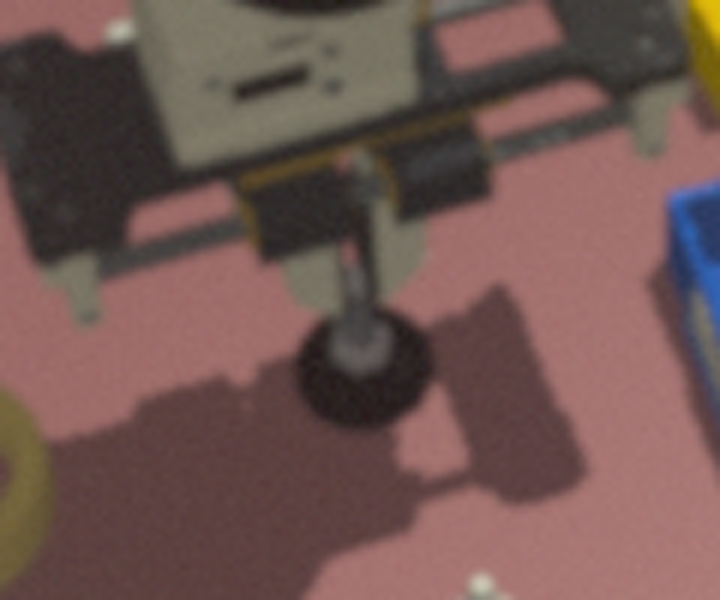

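The stud shows in front of the fingers, pinched off-centre with a gap of 7.5 mm. So the tool's real position is about 13 mm further along its z (+y here) than reported. Correcting for that.

Call:
apply_moves --increments '[[[0,0,0],0],[[0,0,0],0],[[0,0,0],0],[[0,-0.006,0],0],[[0,-0.012,0],0],[[0,-0.012,-0.006],0],[[0,-0.012,-0.013],0],[[0,-0.012,-0.013],0]]' --jaw 0.45

```text
t: 13.15
ee_pos: [0.4372, -0.139, 0.0372]
tool_rot: [-0.707, 0.707, -0.001, -0.001]
force: [-0.3, -0.1, -0.7]
finger_gap: 0.041
```

Call:
apply_moves --increments '[[[0,0,0],0],[[0,0,0],0],[[0,0,0],0],[[0,0,0],0],[[0,0,0],0],[[0,0,0],0],[[0,0,0],0],[[0,0,0],0]]' --jaw 0

```text
t: 13.82
ee_pos: [0.4372, -0.1389, 0.0372]
tool_rot: [-0.707, 0.707, -0.001, -0.001]
force: [0.6, -0.5, 0.2]
finger_gap: 0.0005
```

Run:
```python
from h import *
S=vision.get_image("side"); st=get_state(); p=st["ee_pos"]; print(p,st["finger_gap"])
print(on(S,289.2,307.5,.035))
i=S["image"]
cv2.imwrite("pics/b6.png",cv2.resize(i[260:360,230:350],(720,600),interpolation=2)[:,:,::-1])
```

```text
[ 0.43716178 -0.13891525  0.03724312] -0.00020237860668036666
[ 0.44249491 -0.10987634]
```

View pics/b6.png

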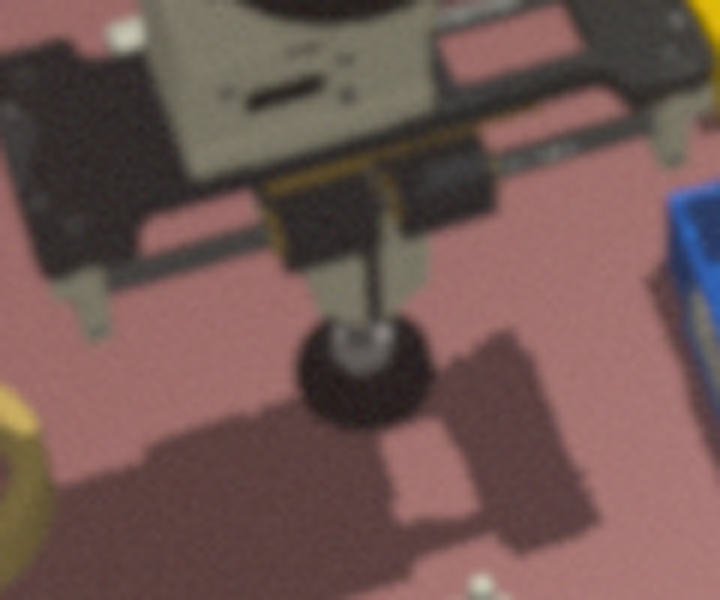

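Run:
```python
from h import *
S=vision.get_image("side")
print("seen b6 (290.8,313.7)")
for n,q in (("height",(.4372,-.1485,.059)),("y+13",(.4372,-.1355,.0372)),("y+0",(.4372,-.1485,.0372))): print(n,proj(S,q))
# finger scale: width over both shut fingers at tip, direction
print(proj(S,(.4272,-.1485,.059)),proj(S,(.4472,-.1485,.059)))
```

```text
seen b6 (290.8,313.7)
height (np.float64(292.41007231600884), np.float64(317.07291392528646))
y+13 (np.float64(290.7373748557688), np.float64(318.33203992564563))
y+0 (np.float64(292.97074153572146), np.float64(323.8985991760757))
(np.float64(287.09593552508795), np.float64(318.7189272950157)) (np.float64(297.69829025121305), np.float64(315.43492872357695))
```

Call:
apply_moves --increments '[[[0,-0.004,0],0],[[0,-0.01,0],0],[[0,-0.01,0],0],[[0,-0.01,0],0],[[0,-0.01,0.005],0],[[0,-0.01,0.01],0],[[0,-0.01,0.015],0],[[0,-0.01,0.015],0]]' --jaw 0.45

```text
t: 14.58
ee_pos: [0.4368, -0.1227, 0.0471]
tool_rot: [-0.707, 0.707, -0.001, -0.001]
force: [-0.3, 0.6, -0.1]
finger_gap: 0.0411
```

Call:
apply_moves --increments '[[[0,0.008,0],0],[[0,0.016,0],0],[[0,0.022,0],0],[[0,0.024,0],0],[[0,0.025,0],0],[[0,0.026,0],0],[[0,0.027,0],0],[[0,0.027,0],0]]'

```text
t: 15.25
ee_pos: [0.4368, -0.1228, 0.02]
tool_rot: [-0.707, 0.707, -0.001, -0.001]
force: [0.7, 0.2, 0.7]
finger_gap: 0.0414
```

No contact at 0.020, which supports the height explanation. Going 5 mm lower and gripping.

Call:
apply_moves --increments '[[[0,0.001,0],0],[[0,0.002,0],0],[[0,0.003,0],0],[[0,0.004,0],0],[[0,0.005,0],0],[[0,0.005,0],0],[[0,0.005,0],0],[[0,0.005,0],0]]'

```text
t: 15.92
ee_pos: [0.4368, -0.1228, 0.015]
tool_rot: [-0.707, 0.707, -0.001, -0.001]
force: [-0.3, -0.1, 0.3]
finger_gap: 0.0413
```

Call:
apply_moves --increments '[[[0,0,0],0],[[0,0,0],0],[[0,0,0],0],[[0,0,0],0],[[0,0,0],0],[[0,0,0],0],[[0,0,0],0],[[0,0,0],0]]' --jaw 0

```text
t: 16.58
ee_pos: [0.4367, -0.1228, 0.015]
tool_rot: [-0.707, 0.707, -0.001, -0.001]
force: [0.3, 0.5, -0.9]
finger_gap: 0.0092
```

Run:
```python
from h import *
S=vision.get_image("side"); st=get_state(); p=st["ee_pos"]; print(p,st["finger_gap"],st["force"])
i=S["image"]
cv2.imwrite("pics/b7.png",cv2.resize(i[260:360,230:350],(720,600),interpolation=2)[:,:,::-1])
```

```text
[ 0.43674109 -0.12279354  0.01499584] 0.008718047511407163 [ 0.01584788  1.22748105 -0.46601328]
```

View pics/b7.png

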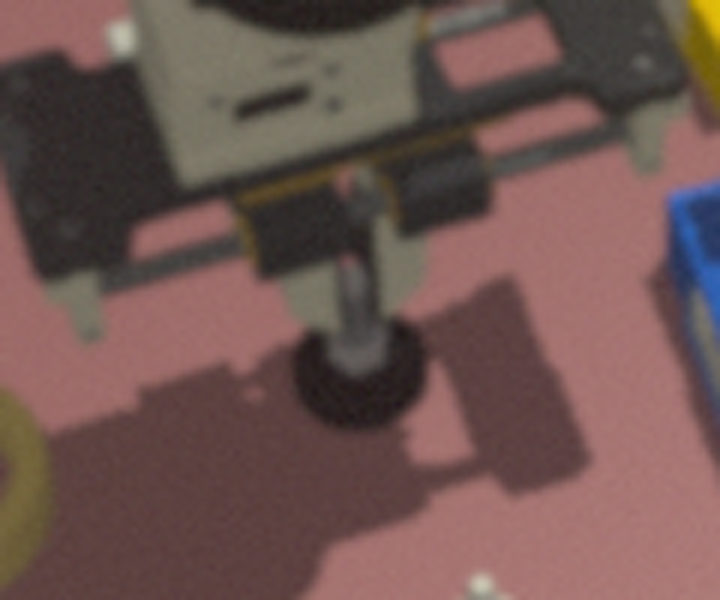

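Call:
apply_moves --increments '[[[0,-0.01,0],0],[[0,-0.03,0],0],[[0,-0.06,0],0],[[0,-0.085,0],0],[[0.0,-0.1,0],0],[[0.0,-0.105,0],0],[[0,-0.105,0],0],[[0,-0.105,0],0]]'

```text
t: 17.3
ee_pos: [0.4365, -0.1226, 0.1192]
tool_rot: [0.707, -0.707, 0.001, 0.001]
force: [0.4, -0.3, -1.5]
finger_gap: 0.0089
```

Run:
```python
from h import *
move(.6527,-.032,.12,3.3)
S=vision.get_image("side"); st=get_state(); p=st["ee_pos"]; print(p,st["finger_gap"],st["force"])
print("foot bottom expected",proj(S,p-[0,0,.003]))
i=S["image"]
cv2.imwrite("pics/b8.png",cv2.resize(i[230:350,220:364],(720,600),interpolation=2)[:,:,::-1])
```

```text
shift [ 0.2162 -0.0015  0.0905] turn about tool y -3.3 cur yaw 0.0 q6 -0.44 t 17.3
[ 0.43619942 -0.12242923  0.11881344] 0.008818814662632466 [ 0.46203274 -0.00639872 -0.7657844 ]
foot bottom expected (np.float64(285.6191199791762), np.float64(286.97176921015966))
```

View pics/b8.png

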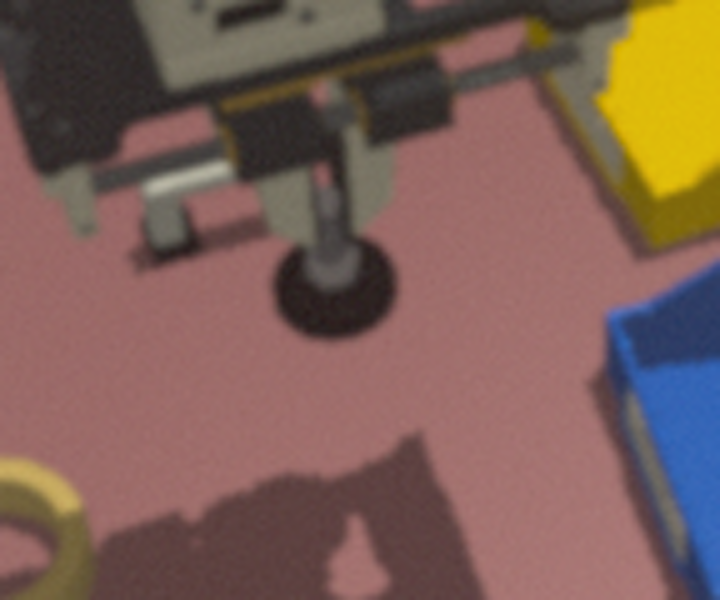

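The foot is lifted upright, with its pad at about (335,285) in the crop. The TCP reading is about 22 mm too low, so grasp heights from here are reduced to match. Carrying it to the yellow bin.

Call:
apply_moves --increments '[[[0.03,0,0.013],0],[[0.065,0,0.027],-1],[[0.1,0,0.042],-2],[[0.135,0,0.057],-3],[[0.17,0,0.071],-3.3],[[0.2,0,0.084],-3.3],[[0.216,0,0.0905],-3.3],[[0.216,0,0.0905],-3.3]]'

```text
t: 18.02
ee_pos: [0.654, -0.0299, 0.1148]
tool_rot: [0.708, -0.706, -0.019, 0.024]
force: [-1.0, -0.1, -1.0]
finger_gap: 0.0088
```

Run:
```python
from h import *
move(.6527,-.032,.020,3.3)
S=vision.get_image("side"); st=get_state(); p=st["ee_pos"]; print(p,st["finger_gap"],st["force"])
i=S["image"]
cv2.imwrite("pics/b9.png",cv2.resize(i[170:310,280:448],(720,600),interpolation=2)[:,:,::-1])
```

```text
shift [-0.0008  0.0948 -0.0023] turn about tool y 0.1 cur yaw 3.4 q6 -0.22 t 18.0167
[ 0.65213109 -0.03081043  0.11488065] 0.008870883966195009 [-0.48188882 -0.70898943 -0.76765142]
```

View pics/b9.png

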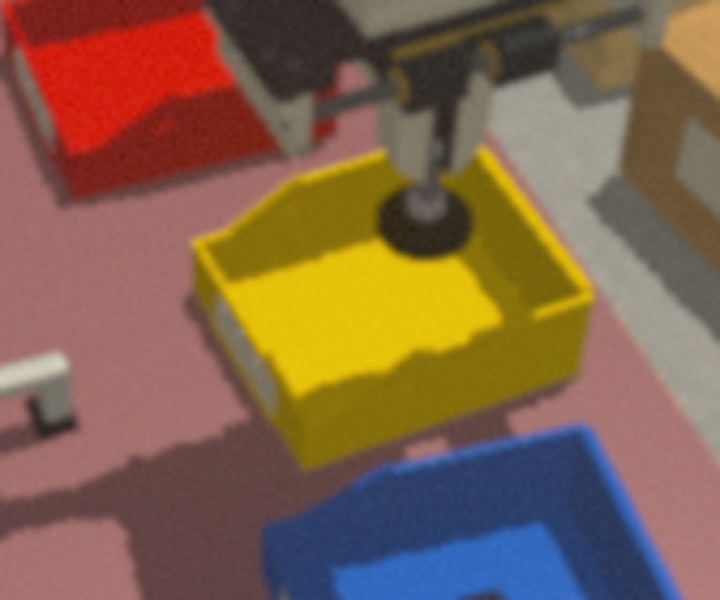

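The foot hangs over the yellow bin. The cardboard box stands close behind the bin (front at x≈0.73), so I'll set the foot 30 mm nearer the bin's front to keep the gripper body clear.

Call:
apply_moves --increments '[[[-0.015,0.01,-0.002],0],[[-0.03,0.025,-0.002],0],[[-0.03,0.05,-0.002],0],[[-0.03,0.07,-0.002],0],[[-0.03,0.085,-0.002],0],[[-0.03,0.092,-0.002],0],[[-0.03,0.0945,-0.002],0],[[-0.03,0.0945,-0.002],0]]'

```text
t: 18.73
ee_pos: [0.6208, -0.0347, 0.0202]
tool_rot: [0.707, -0.706, -0.017, 0.024]
force: [-1.1, 0.2, -0.3]
finger_gap: 0.0092
```

Call:
apply_moves --increments '[[[0,0,0],0],[[0,0,0],0],[[0,0,0],0],[[0,0,0],0],[[0,0,0],0],[[0,-0.01,0],0],[[0,-0.03,0],0],[[0,-0.05,0],0]]' --jaw 0.4

```text
t: 19.4
ee_pos: [0.6208, -0.0347, 0.0708]
tool_rot: [0.708, -0.706, -0.017, 0.025]
force: [-0.0, -0.3, 0.6]
finger_gap: 0.0367
```

Call:
apply_moves --increments '[[[0,-0.03,0],-7],[[0,-0.05,0],-14],[[-0.03,-0.05,0.005],-21],[[-0.06,-0.05,0.012],-28],[[-0.09,-0.05,0.02],-35],[[-0.12,-0.05,0.025],-42],[[-0.15,-0.05,0.03],-49],[[-0.17,-0.05,0.035],-56]]'

```text
t: 20.07
ee_pos: [0.447, -0.0096, 0.1235]
tool_rot: [0.616, -0.611, -0.349, 0.355]
force: [0.1, -0.5, -0.3]
finger_gap: 0.0367
```

Run:
```python
from h import *
S=vision.get_image("side"); st=get_state(); p=st["ee_pos"]; print(p,st["finger_gap"],st["force"])
move(.443,.0034,.09,90)
i=S["image"]
cv2.imwrite("pics/b10.png",cv2.resize(i[130:330,210:450],(720,600),interpolation=2)[:,:,::-1])
```

```text
[ 0.44392942 -0.0086496   0.1233628 ] 0.03694438075150356 [-3.23627278  2.11448426  0.08254351]
shift [0.0102 0.0334 0.0063] turn about tool y -29.8 cur yaw 60.2 q6 -1.24 t 20.1167
```

View pics/b10.png

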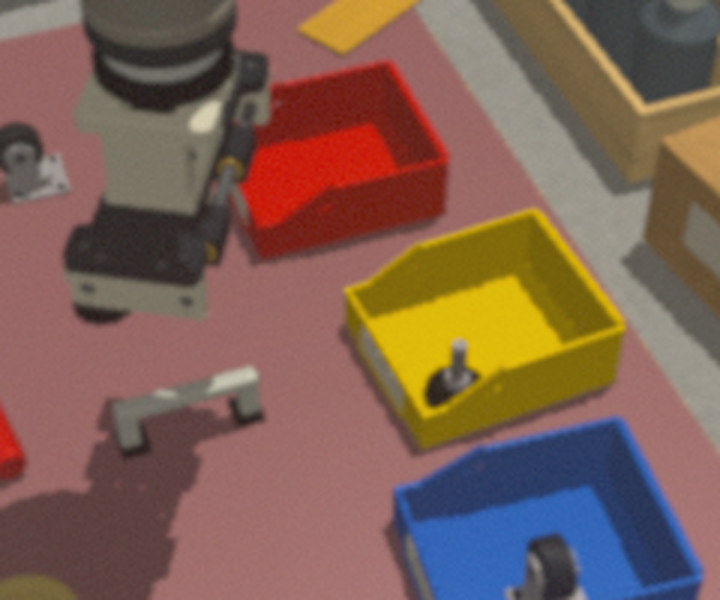

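Foot 2 stands in the yellow bin. Now lining up over the handle.

Call:
apply_moves --increments '[[[0.005,0.01,0.003],-7],[[0.01,0.02,0.006],-14],[[0.01,0.03,0.006],-21],[[0.01,0.04,0.006],-28],[[0.01,0.05,0.006],-29.8],[[0.01,0.05,0.006],-29.8],[[0.01,0.05,0.006],-29.8],[[0.01,0.05,0.006],-29.8]]'

```text
t: 20.78
ee_pos: [0.4436, 0.003, 0.0742]
tool_rot: [0.504, -0.496, -0.497, 0.502]
force: [0.2, -0.0, 0.3]
finger_gap: 0.0369
```

Run:
```python
from h import *
S=vision.get_image("side"); st=get_state(); p=st["ee_pos"]; print(p,st["finger_gap"],st["force"])
move(.443,.0034,.014,90)
i=S["image"].copy()
for q in(p,p+[0,0,.022]):
  u,v=proj(S,q); i[int(round(v)),int(round(u))]=(0,255,0)
cv2.imwrite("pics/c1.png",cv2.resize(i[180:300,200:344],(720,600),interpolation=2)[:,:,::-1])
```

```text
[0.44362955 0.00299591 0.07425135] 0.03687759588669833 [ 0.39268457 -0.48123501 -0.13837185]
shift [ 0.0003  0.0603 -0.0002] turn about tool y -0.1 cur yaw 89.9 q6 -1.74 t 20.8333
```

View pics/c1.png

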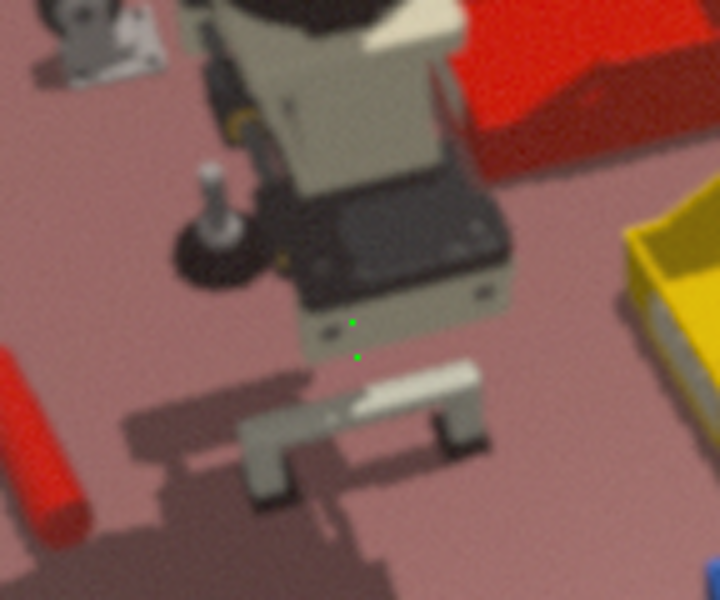

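Run:
```python
from h import *
S=vision.get_image("side"); p=get_state()["ee_pos"]
print("seen end plate bottom L,R",(260,252.3),(302,243.3))
for dz in(.066,.088,.1):
  for dx in(-.0375,.0375): print(dz,dx,proj(S,p+[dx,-.095,dz]))
```

```text
seen end plate bottom L,R (260, 252.3) (302, 243.3)
0.066 -0.0375 (np.float64(262.84458559211953), np.float64(270.1687606221921))
0.066 0.0375 (np.float64(303.78358566912664), np.float64(258.5323774043155))
0.088 -0.0375 (np.float64(261.69396663833237), np.float64(261.9190443754512))
0.088 0.0375 (np.float64(303.39356609294254), np.float64(250.2290968239207))
0.1 -0.0375 (np.float64(261.04833364159094), np.float64(257.28998016169186))
0.1 0.0375 (np.float64(303.1748360783752), np.float64(245.57246727707766))
```

Run:
```python
from h import *
T=vision.get_image("top"); p=get_state()["ee_pos"]
for dx,dy in((-.0375,.095),(.0375,.095),(-.0375,-.095),(.0375,-.095)): print(dx,dy,proj(T,p+[dx,dy,.066+.022]),proj(T,p+[dx,dy,.13]))
cv2.imwrite("pics/c2.png",cv2.resize(T["image"][200:340,220:388],(720,600),interpolation=2)[:,:,::-1])
```

```text
-0.0375 0.095 (np.float64(253.4596109504185), np.float64(290.91171911842014)) (np.float64(251.37543366393115), np.float64(291.43354058418663))
0.0375 0.095 (np.float64(253.3659570075974), np.float64(249.7013945980298)) (np.float64(251.29204284195038), np.float64(248.2829171865447))
-0.0375 -0.095 (np.float64(357.647582241634), np.float64(289.55537530298653)) (np.float64(360.4736316086241), np.float64(290.009685857484))
0.0375 -0.095 (np.float64(356.85922823019155), np.float64(248.63771711634394)) (np.float64(359.62875590208455), np.float64(247.17983115885158))
```

View pics/c2.png

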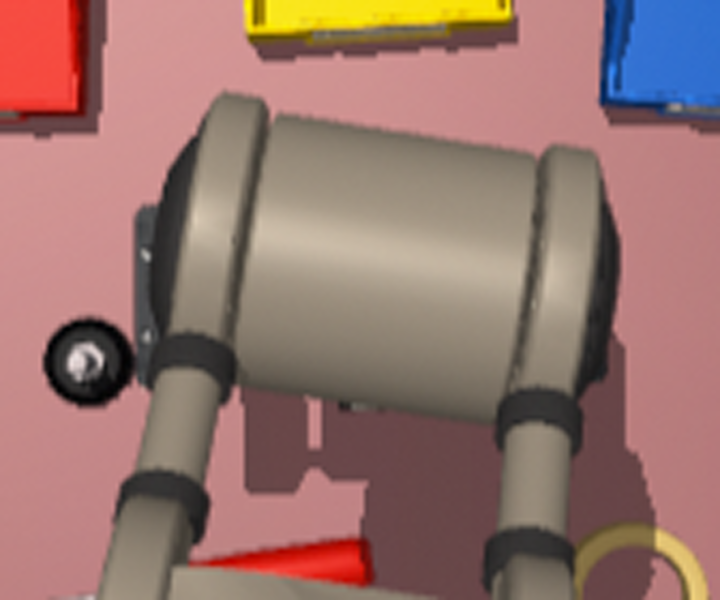

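The top view's end plate (u≈252, v 248–290) matches the predicted xy, so only the height is off. Lowering onto the handle.

Call:
apply_moves --increments '[[[0,0.015,0],0],[[0,0.03,0],0],[[0,0.04,0],0],[[0,0.048,0],0],[[0,0.054,0],0],[[0,0.058,0],0],[[0,0.06,0],0],[[0,0.06,0],0]]'

```text
t: 21.6
ee_pos: [0.4427, 0.0032, 0.014]
tool_rot: [0.504, -0.496, -0.497, 0.503]
force: [-1.0, 0.3, -0.8]
finger_gap: 0.0368
```

Call:
apply_moves --increments '[[[0,0,0],0],[[0,0,0],0],[[0,0,0],0],[[0,0,0],0],[[0,0,0],0],[[0,0,0],0],[[0,0,0],0],[[0,0,0],0]]' --jaw 0

```text
t: 22.27
ee_pos: [0.4429, 0.0031, 0.0142]
tool_rot: [0.504, -0.496, -0.497, 0.503]
force: [-0.1, -0.6, 1.7]
finger_gap: 0.0126
```

Call:
apply_moves --increments '[[[0,-0.01,0],0],[[0,-0.03,0],0],[[0,-0.06,0],0],[[0,-0.085,0],0],[[0.0,-0.1,0],0],[[0.0,-0.105,0],0],[[0,-0.105,0],0],[[0,-0.105,0],0]]'

```text
t: 22.93
ee_pos: [0.4437, 0.003, 0.1183]
tool_rot: [0.504, -0.496, -0.497, 0.503]
force: [-0.9, -0.1, -0.8]
finger_gap: 0.013
```

Run:
```python
from h import *
S=vision.get_image("side"); st=get_state(); p=st["ee_pos"]; print(p,st["finger_gap"],st["force"])
move(.612,.201,.12,89)
cv2.imwrite("pics/c3.png",cv2.resize(S["image"][160:300,200:368],(720,600),interpolation=2)[:,:,::-1])
```

```text
[0.44336185 0.00298345 0.11796142] 0.012701174730469722 [-0.41548138 -0.91231162 -1.07653132]
shift [ 0.1981 -0.0042 -0.1685] turn about tool y 1.0 cur yaw 90.0 q6 -1.74 t 22.9833
```

View pics/c3.png

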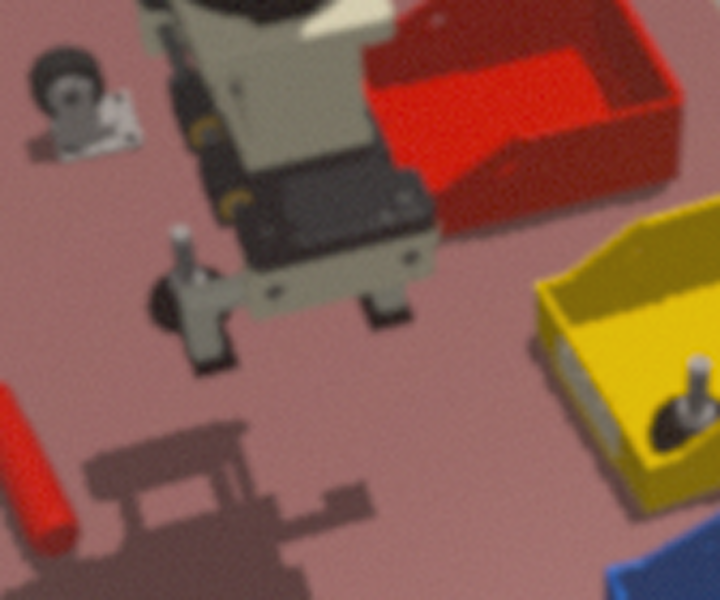

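The handle is held level; its two ends are visible below the gripper. Carrying it to the red bin.

Call:
apply_moves --increments '[[[0.03,0,-0.026],0],[[0.06,0,-0.052],0.5],[[0.09,0,-0.078],1],[[0.12,0,-0.104],1],[[0.15,0,-0.128],1],[[0.18,0,-0.153],1],[[0.198,0,-0.1685],1],[[0.198,0,-0.1685],1]]'

```text
t: 23.65
ee_pos: [0.6131, 0.2046, 0.1127]
tool_rot: [0.509, -0.499, -0.493, 0.5]
force: [-1.0, -0.6, -0.3]
finger_gap: 0.0126
```

Run:
```python
from h import *
S=vision.get_image("side"); st=get_state(); p=st["ee_pos"]; print(p,st["finger_gap"],st["force"])
move(.612,.201,.0195,89)
cv2.imwrite("pics/c4.png",cv2.resize(S["image"][110:250,230:398],(720,600),interpolation=2)[:,:,::-1])
```

```text
[0.61164978 0.2026208  0.11273675] 0.012672699205685273 [ 0.02109107 -0.11490592 -0.98352685]
shift [-0.0018  0.0932 -0.0022] turn about tool y 0.1 cur yaw 89.1 q6 -1.36 t 23.7
```

View pics/c4.png

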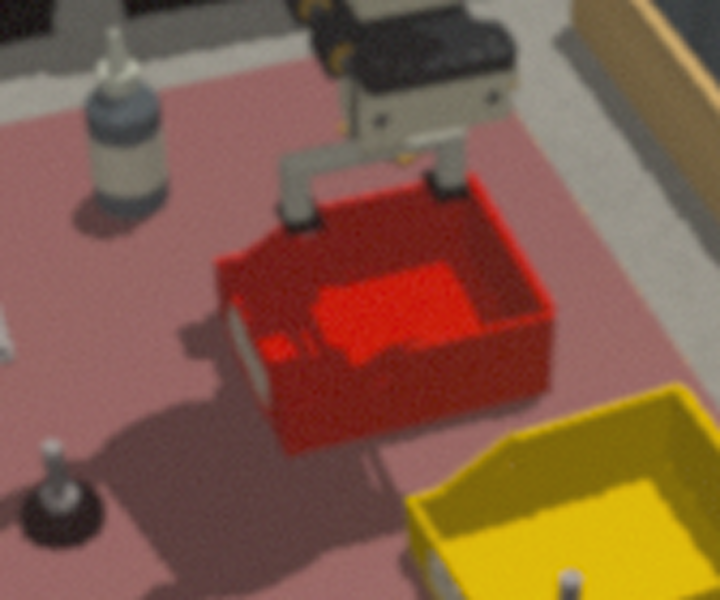

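Call:
apply_moves --increments '[[[-0.002,0.02,-0.002],0],[[-0.002,0.04,-0.002],0],[[-0.002,0.06,-0.002],0],[[-0.002,0.075,-0.002],0],[[-0.002,0.085,-0.002],0],[[-0.002,0.091,-0.002],0],[[-0.002,0.093,-0.002],0],[[-0.002,0.093,-0.002],0]]'

```text
t: 24.37
ee_pos: [0.6117, 0.2004, 0.0196]
tool_rot: [0.509, -0.499, -0.492, 0.5]
force: [0.2, -1.2, -1.3]
finger_gap: 0.0127
```

Call:
apply_moves --increments '[[[0,0,0],0],[[0,0,0],0],[[0,0,0],0],[[0,0,0],0],[[0,0,0],0],[[0,-0.01,0],0],[[0,-0.03,0],0],[[0,-0.06,0],0]]' --jaw 0.4

```text
t: 25.03
ee_pos: [0.6111, 0.2, 0.0784]
tool_rot: [0.51, -0.498, -0.49, 0.502]
force: [-0.1, -0.6, 0.1]
finger_gap: 0.0367
```

Run:
```python
from h import *
S=vision.get_image("side"); st=get_state(); p=st["ee_pos"]; print(p,st["finger_gap"],st["force"])
move(.4176,.1376,.10,90)
cv2.imwrite("pics/c5.png",cv2.resize(S["image"][110:250,230:398],(720,600),interpolation=2)[:,:,::-1])
```

```text
[0.61562527 0.20088339 0.08690741] 0.03683334785970514 [3.19791795 0.86167611 5.44177257]
shift [-0.0663 -0.011   0.1972] turn about tool y -0.9 cur yaw 89.1 q6 -1.36 t 25.0833
```

View pics/c5.png

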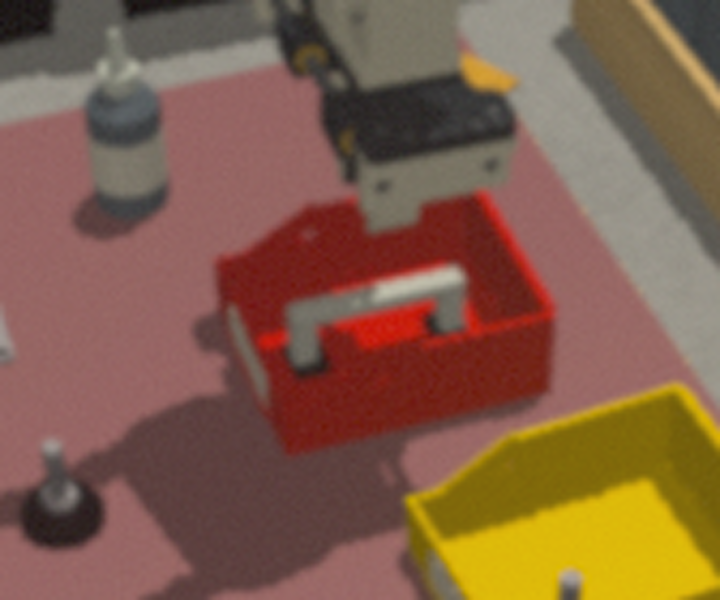

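The handle stands in the red bin. Next is foot 1, at about (62,515) in this crop.

Call:
apply_moves --increments '[[[0,-0.03,0],0],[[-0.01,-0.035,0.03],0],[[-0.022,-0.035,0.068],0],[[-0.036,-0.035,0.106],-0.9],[[-0.05,-0.035,0.145],-0.9],[[-0.06,-0.03,0.18],-0.9],[[-0.0663,-0.02,0.197],-0.9],[[-0.0663,-0.011,0.197],-0.9]]'

```text
t: 25.75
ee_pos: [0.4143, 0.137, 0.1009]
tool_rot: [0.504, -0.496, -0.498, 0.502]
force: [0.1, 1.2, -0.2]
finger_gap: 0.0369
```

Run:
```python
from h import *
move(.4176,.1376,.015,90)
```

```text
shift [ 0.0004  0.0858 -0.0043] turn about tool y 0.0 cur yaw 90.0 q6 -1.43 t 25.75
```

Call:
apply_moves --increments '[[[0,0.01,-0.002],0],[[0,0.03,-0.002],0],[[0,0.05,-0.002],0],[[0,0.065,-0.002],0],[[0,0.075,-0.002],0],[[0,0.082,-0.002],0],[[0,0.085,-0.002],0],[[0,0.085,-0.002],0]]'

```text
t: 26.42
ee_pos: [0.4157, 0.1373, 0.0156]
tool_rot: [0.504, -0.496, -0.498, 0.502]
force: [0.4, 0.8, -0.5]
finger_gap: 0.0365
```

Call:
apply_moves --increments '[[[0,0,0],0],[[0,0,0],0],[[0,0,0],0],[[0,0,0],0],[[0,0,0],0],[[0,0,0],0],[[0,0,0],0],[[0,0,0],0]]' --jaw 0

```text
t: 27.08
ee_pos: [0.4159, 0.1374, 0.0158]
tool_rot: [0.504, -0.496, -0.498, 0.502]
force: [-0.6, 0.4, 1.9]
finger_gap: 0.0088
```

Call:
apply_moves --increments '[[[0,-0.01,0],0],[[0,-0.03,0],0],[[0,-0.06,0],0],[[0,-0.085,0],0],[[0.0,-0.1,0],0],[[0.0,-0.105,0],0],[[0,-0.105,0],0],[[0,-0.105,0],0]]'

```text
t: 27.75
ee_pos: [0.4166, 0.137, 0.12]
tool_rot: [0.504, -0.496, -0.498, 0.502]
force: [0.5, -0.2, -1.1]
finger_gap: 0.0089
```

Run:
```python
from h import *
S=vision.get_image("side"); st=get_state(); p=st["ee_pos"]; print(p,st["finger_gap"],st["force"])
move(.675,.012,.12,93)
cv2.imwrite("pics/d1.png",cv2.resize(S["image"][130:270,170:338],(720,600),interpolation=2)[:,:,::-1])
```

```text
[0.41630188 0.13689744 0.11961732] 0.008957767345043303 [ 0.07734234 -0.72402633 -0.56264127]
shift [-0.1249 -0.0044 -0.2587] turn about tool y -3.0 cur yaw 90.0 q6 -1.44 t 27.8
```

View pics/d1.png

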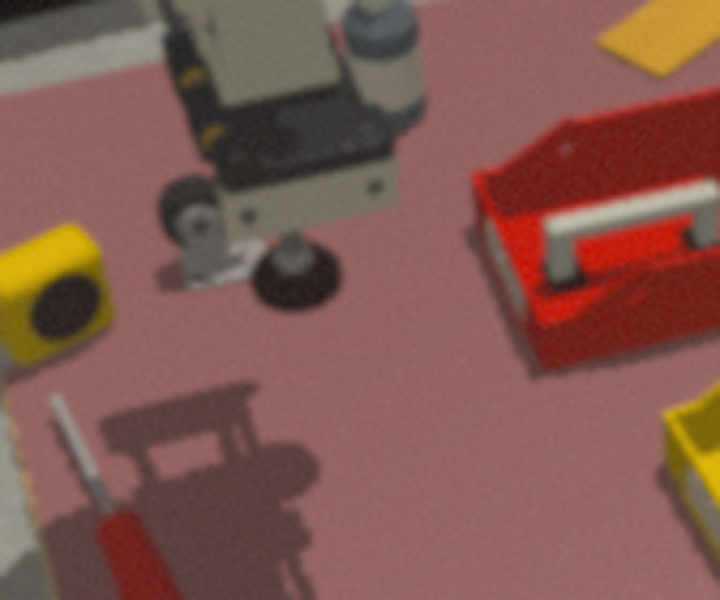

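Foot 1 is held and handle still stands flat. Carrying the foot to the yellow bin.

Call:
apply_moves --increments '[[[-0.017,0,-0.035],0],[[-0.034,0,-0.071],-1],[[-0.051,0,-0.107],-2],[[-0.069,0,-0.143],-3],[[-0.087,0,-0.18],-3],[[-0.105,0,-0.217],-3],[[-0.12,0,-0.248],-3],[[-0.125,-0.005,-0.2585],-3]]'

```text
t: 28.47
ee_pos: [0.6768, 0.009, 0.1163]
tool_rot: [0.493, -0.482, -0.509, 0.516]
force: [-1.4, 0.0, -1.6]
finger_gap: 0.0091
```

Run:
```python
from h import *
S=vision.get_image("side"); st=get_state(); p=st["ee_pos"]; print(p,st["finger_gap"],st["force"])
move(.675,.012,.0205,93)
cv2.imwrite("pics/d2.png",cv2.resize(S["image"][170:310,280:448],(720,600),interpolation=2)[:,:,::-1])
```

```text
[0.67749685 0.0089535  0.1176811 ] 0.00892353346600572 [-0.87805836 -0.96743692  0.39918496]
shift [0.0028 0.0972 0.0008] turn about tool y -0.2 cur yaw 92.8 q6 -1.72 t 28.5167
```

View pics/d2.png

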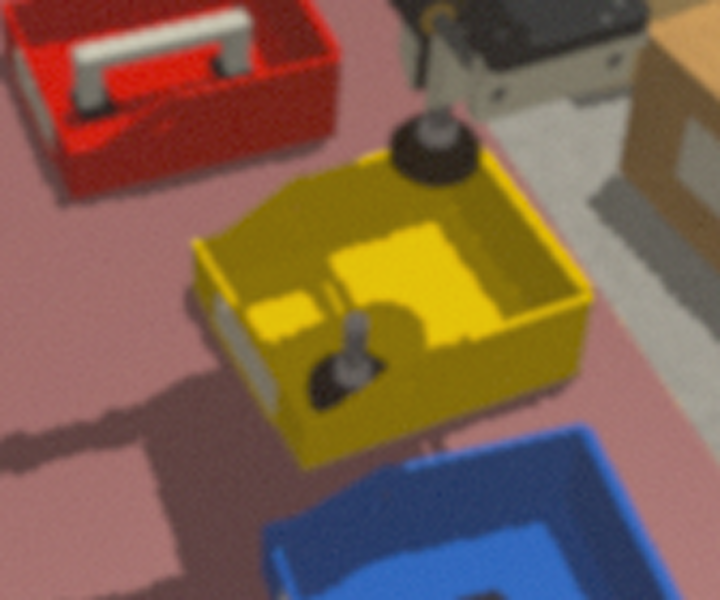

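Call:
apply_moves --increments '[[[0.001,0.015,0.005],0],[[0.001,0.035,0.005],0],[[0.001,0.055,0.005],0],[[0.001,0.072,0.005],0],[[0.001,0.084,0.005],0],[[0.001,0.092,0.005],0],[[0.001,0.097,0.005],0],[[0.001,0.097,0.005],0]]'

```text
t: 29.18
ee_pos: [0.6707, 0.0105, 0.0206]
tool_rot: [0.492, -0.482, -0.509, 0.516]
force: [0.5, 0.8, -0.6]
finger_gap: 0.0085
```

Call:
apply_moves --increments '[[[0,0,0],0],[[0,0,0],0],[[0,0,0],0],[[0,0,0],0],[[0,0,0],0],[[0,-0.01,0],0],[[0,-0.03,0],0],[[0,-0.06,0],0]]' --jaw 0.4

```text
t: 29.85
ee_pos: [0.6698, 0.0104, 0.0792]
tool_rot: [0.494, -0.481, -0.508, 0.517]
force: [0.1, -0.1, -0.6]
finger_gap: 0.0365
```

Call:
apply_moves --increments '[[[0,-0.04,0],0],[[0.025,-0.05,0.03],0],[[0.055,-0.05,0.06],0],[[0.085,-0.05,0.085],3],[[0.115,-0.05,0.11],3],[[0.145,-0.05,0.135],3],[[0.175,-0.05,0.16],3],[[0.2,-0.05,0.185],3]]' --jaw 0.6

```text
t: 30.52
ee_pos: [0.4749, 0.2023, 0.1351]
tool_rot: [0.507, -0.494, -0.495, 0.503]
force: [0.6, 0.7, 0.5]
finger_gap: 0.0549
```

Run:
```python
from h import *
S=vision.get_image("side"); T=vision.get_image("top"); st=get_state(); p=st["ee_pos"]; print(p,st["finger_gap"],st["force"])
# castor 1 yaw from corners
c1=np.array([on(T,u,v,.015) for u,v in((158.6,281.6),(180.6,282),(179.8,305))]); e=c1[1]-c1[0]; print("edge angle",np.degrees(np.arctan2(-e[1],-e[0])))
move(.391,.287,.10,90)
a=cv2.resize(S["image"][150:310,200:448],(620,400),interpolation=2)
cv2.imwrite("pics/d3.png",a[:,:,::-1])
b=[cv2.resize(T["image"][268:318,143:193],(400,400),interpolation=2),cv2.resize(T["image"][110:250,330:470],(400,400),interpolation=2)]
cv2.imwrite("pics/d4.png",np.hstack(b)[:,:,::-1])
```

```text
[0.4727234  0.20375506 0.13524472] 0.05481775354304989 [ 0.88336173 -0.60594906 -0.82980755]
edge angle 88.24277471673919
shift [0.0833 0.0374 0.0807] turn about tool y 0.1 cur yaw 90.1 q6 -1.33 t 30.6167
```

View pics/d3.png

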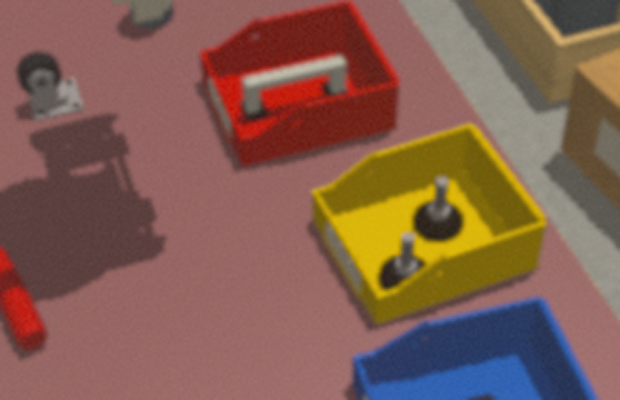

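View pics/d4.png

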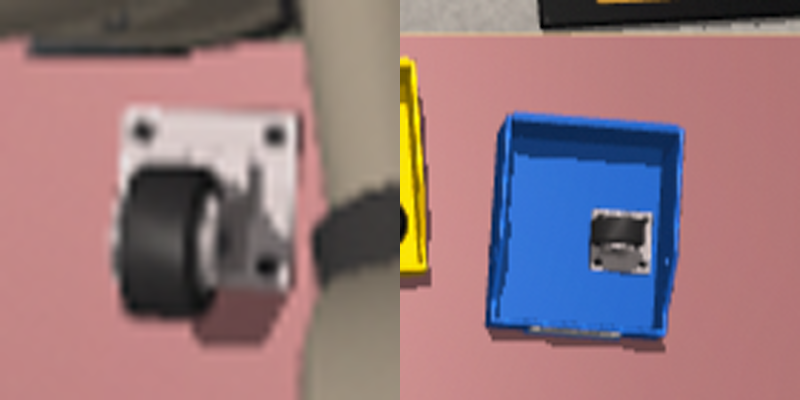

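Both feet and the handle stand in their bins. Castor 2 in the blue bin has its plate centre at about (407,194), and castor 1 is unmoved. I'll compute the free space in the blue bin.

Run:
```python
from h import *
T=vision.get_image("top")
c=np.array([.610,-.185]); a=np.radians(-4.4); B=np.array([[np.cos(a),-np.sin(a)],[np.sin(a),np.cos(a)]])
k=2.857
f=lambda x,y:(330+(x-400)/k,110+y/k)
for n,x,y,z in(("castor2",621,240,.019),("FL",488,325,.046),("FR",667,338,.046),("RL",510,113,.067),("RR",684,127,.067),):
    w=on(T,*f(x,y),z); print(n,w.round(4),(B.T@(w-c)).round(4))
move(.391,.287,.012,88.2)
```

```text
castor2 [ 0.6061 -0.22  ] [-0.0012 -0.0352]
FL [ 0.5397 -0.1148] [-0.0755  0.0646]
FR [ 0.529  -0.2459] [-0.0761 -0.0669]
RL [ 0.6913 -0.1312] [0.077  0.0599]
RR [ 0.6805 -0.2577] [ 0.0759 -0.0671]
shift [0.0843 0.1253 0.0814] turn about tool y 1.9 cur yaw 90.1 q6 -1.33 t 30.6667
```

Call:
apply_moves --increments '[[[0.02,0,0.02],0],[[0.045,0,0.045],1],[[0.07,0,0.07],2],[[0.083,0.01,0.081],2],[[0.083,0.03,0.081],2],[[0.083,0.045,0.081],2],[[0.083,0.055,0.081],2],[[0.083,0.055,0.081],2]]'

```text
t: 31.33
ee_pos: [0.3928, 0.2844, 0.0808]
tool_rot: [0.515, -0.502, -0.486, 0.497]
force: [0.3, -0.5, 0.6]
finger_gap: 0.0554
```

Run:
```python
from h import *
move(.391,.287,.012,88.2)
S=vision.get_image("side"); T=vision.get_image("top")
cv2.imwrite("pics/e1.png",np.hstack([cv2.resize(S["image"][120:230,150:270],(400,367),interpolation=2),cv2.resize(T["image"][235:345,110:230],(400,367),interpolation=2)])[:,:,::-1])
```

```text
shift [0.0024 0.0689 0.0003] turn about tool y -0.2 cur yaw 88.0 q6 -1.08 t 31.3333
```

View pics/e1.png

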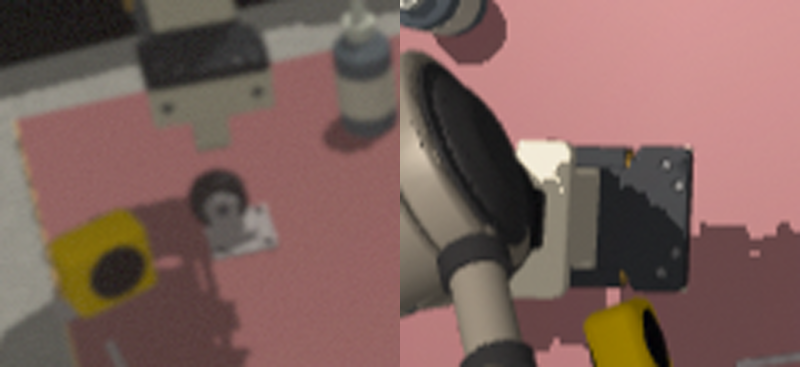

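Jaws line up above castor 1 and the bottle is clear. Descending and gripping.

Call:
apply_moves --increments '[[[0.002,0.015,0],0],[[0.002,0.03,0],0],[[0.002,0.043,0],0],[[0.002,0.053,0],0],[[0.002,0.061,0],0],[[0.002,0.066,0],0],[[0.002,0.069,0],0],[[0.002,0.069,0],0]]'

```text
t: 32.1
ee_pos: [0.3928, 0.2873, 0.0137]
tool_rot: [0.514, -0.503, -0.487, 0.495]
force: [0.2, -0.3, 0.5]
finger_gap: 0.0549
```

Call:
apply_moves --increments '[[[0,0,0],0],[[0,0,0],0],[[0,0,0],0],[[0,0,0],0],[[0,0,0],0],[[0,0,0],0],[[0,0,0],0],[[0,0,0],0]]' --jaw 0

```text
t: 32.77
ee_pos: [0.3929, 0.2874, 0.0139]
tool_rot: [0.514, -0.503, -0.487, 0.495]
force: [-1.2, 0.5, 3.5]
finger_gap: 0.025
```

Call:
apply_moves --increments '[[[0,-0.01,0],0],[[0,-0.03,0],0],[[0,-0.06,0],0],[[0,-0.085,0],0],[[0.0,-0.11,0],0],[[0.0,-0.12,0],0],[[0,-0.12,0],0],[[0,-0.12,0],0]]'

```text
t: 33.43
ee_pos: [0.3952, 0.2868, 0.1337]
tool_rot: [0.514, -0.503, -0.487, 0.495]
force: [0.1, 0.2, -1.5]
finger_gap: 0.0252
```

Run:
```python
from h import *
st=get_state(); print(st["finger_gap"])
c=np.array([.610,-.185]); a=np.radians(-4.4); B=np.array([[np.cos(a),-np.sin(a)],[np.sin(a),np.cos(a)]])
for fy in(.020,.036): print(c+B@[0,fy])
move(*(c+B@[0,.02]),.13,-4.4)
S=vision.get_image("side")
cv2.imwrite("pics/e2.png",cv2.resize(S["image"][90:230,150:318],(600,500),interpolation=2)[:,:,::-1])
```

```text
0.02518984784012975
[ 0.61153438 -0.16505894]
[ 0.61276189 -0.1491061 ]
shift [-0.444  -0.0024 -0.232 ] turn about tool y -87.6 cur yaw 88.0 q6 -1.08 t 33.4333
```

View pics/e2.png

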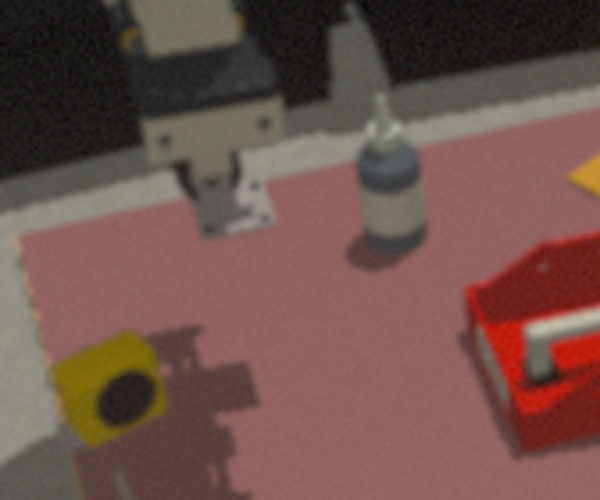

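Castor 1 is held by its cheeks (gap 25 mm) and hangs level. Carrying it across to the blue bin while turning it.

Call:
apply_moves --increments '[[[-0.03,0,-0.016],7],[[-0.06,0,-0.032],14],[[-0.09,0,-0.048],21],[[-0.12,0,-0.064],28],[[-0.15,0,-0.08],35],[[-0.18,0,-0.096],42],[[-0.21,0,-0.112],49],[[-0.24,0,-0.128],56]]'

```text
t: 34.15
ee_pos: [0.5135, 0.0406, 0.1277]
tool_rot: [0.684, -0.677, -0.185, 0.201]
force: [1.8, 0.0, -1.0]
finger_gap: 0.025
```

Run:
```python
from h import *
move(.6124,-.1541,.13,-4.4); print(get_state()["ee_pos"])
```

```text
shift [-0.0181 -0.0054 -0.2176] turn about tool y 36.1 cur yaw 31.7 q6 -0.62 t 34.15
[0.51351748 0.04063458 0.12773556]
```

Call:
apply_moves --increments '[[[-0.003,-0.005,-0.035],7],[[-0.006,-0.005,-0.07],14],[[-0.009,-0.005,-0.105],21],[[-0.012,-0.005,-0.14],28],[[-0.015,-0.005,-0.175],34],[[-0.018,-0.005,-0.205],36],[[-0.018,-0.005,-0.2176],36],[[-0.018,-0.005,-0.2176],36]]'

```text
t: 34.82
ee_pos: [0.6123, -0.157, 0.1266]
tool_rot: [0.708, -0.705, 0.038, -0.018]
force: [-0.4, 0.8, -1.7]
finger_gap: 0.0251
```

Run:
```python
from h import *
S=vision.get_image("side"); T=vision.get_image("top")
move(.6124,-.1541,.0195,-4.4)
s=S["image"][230:390,300:480]
cv2.imwrite("pics/e3.png",cv2.resize(s,(675,600),interpolation=2)[:,:,::-1])
```

```text
shift [ 0.0041  0.1078 -0.0006] turn about tool y 0.0 cur yaw -4.4 q6 -0.29 t 34.9167
```

View pics/e3.png

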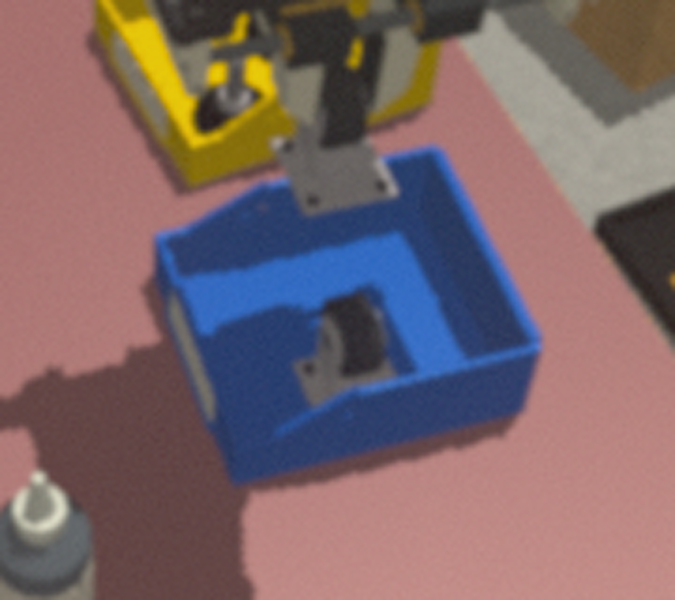

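The castor is level over the blue bin's left half, with free floor beneath it. Lowering and releasing.

Call:
apply_moves --increments '[[[0.002,0.02,0],0],[[0.002,0.045,0],0],[[0.002,0.068,0],0],[[0.002,0.085,0],0],[[0.002,0.097,0],0],[[0.002,0.104,0],0],[[0.002,0.107,0],0],[[0.002,0.107,0],0]]'

```text
t: 35.58
ee_pos: [0.6103, -0.1528, 0.0203]
tool_rot: [0.708, -0.705, 0.037, -0.017]
force: [-0.2, -0.0, -1.3]
finger_gap: 0.0248
```

Call:
apply_moves --increments '[[[0,0,0],0],[[0,0,0],0],[[0,0,0],0],[[0,0,0],0],[[0,0,0],0],[[0,-0.01,0],0],[[0,-0.03,0],0],[[0,-0.06,0],0]]' --jaw 0.45

```text
t: 36.25
ee_pos: [0.6103, -0.1526, 0.0791]
tool_rot: [0.709, -0.704, 0.039, -0.015]
force: [0.4, -0.5, 0.5]
finger_gap: 0.0413
```

Call:
apply_moves --increments '[[[0,-0.04,0],0],[[0,-0.07,0],0],[[-0.04,-0.09,0],0],[[-0.08,-0.1,0],0],[[-0.12,-0.1,0],0],[[-0.16,-0.1,0],0],[[-0.2,-0.1,0],0],[[-0.2,-0.1,0],0]]'

```text
t: 36.92
ee_pos: [0.407, -0.1359, 0.1861]
tool_rot: [0.709, -0.704, 0.041, -0.013]
force: [1.1, 0.3, 0.1]
finger_gap: 0.0412
```

Run:
```python
from h import *
S=vision.get_image("side"); T=vision.get_image("top"); print(get_state()["ee_pos"])
cv2.imwrite("pics/f1.png",cv2.resize(S["image"][110:390,190:470],(600,600),interpolation=2)[:,:,::-1])
cv2.imwrite("pics/f2.png",cv2.resize(T["image"][115:245,160:450],(800,359),interpolation=2)[:,:,::-1])
```

```text
[ 0.41365208 -0.13819313  0.18724681]
```

View pics/f1.png

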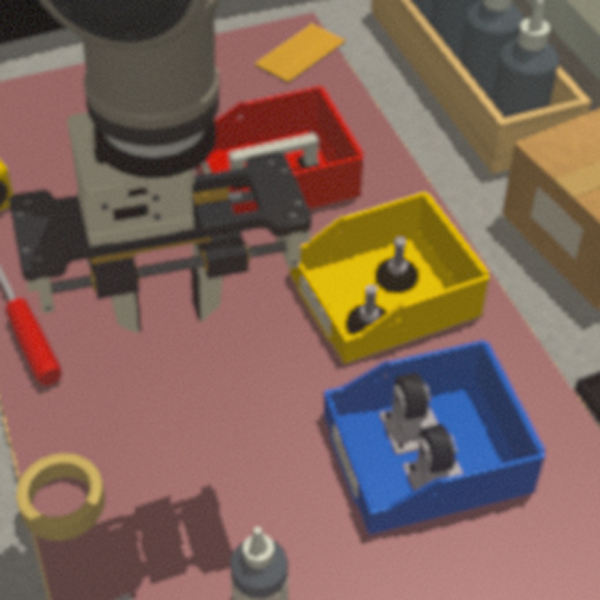

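View pics/f2.png

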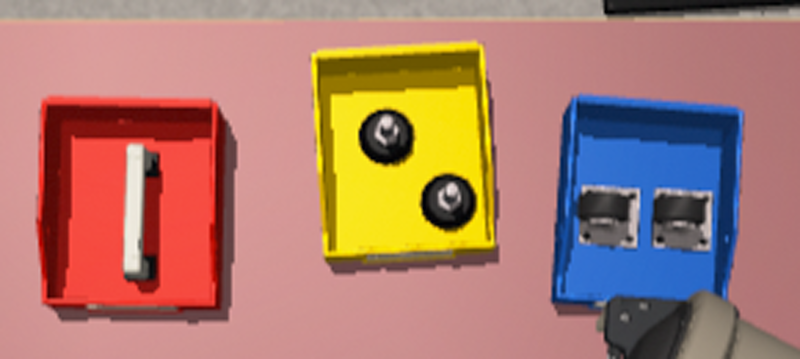

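All five pieces stand flat and apart in their bins, nothing touches the gripper, and both bottles stand. Handing in.

```bash
python3 -c "
from cell import job,get_state
s=get_state(); print(s['t'],abs(s['qvel']).max()); print(job.close_job())"
```

```text
37.0167 0.06883472968005964
the job is handed in; nothing more can be done
None
```

The job is done and handed in at about 37 s of the 131 s allowed. Both castors are in the blue bin, both levelling feet in the yellow and the bow handle in the red.

**Last checks:** The final top and side pictures show all five pieces flat and side by side. The gripper was empty and well clear of them. Bottle 2 stands in the last side picture. Bottle 1 is not in the final crops; I last saw it standing just after gripping castor 1, and nothing went near it afterwards. Positions and flatness were judged by eye from the pictures. The hand-in gives no verdict.

**What disagreed along the way:**
- **Fingertip height:** The tips appeared about 22 mm higher than the reported tool position. Two closes on foot 2 missed and a third only caught its tip. I lowered the remaining grasps by that amount and they held.
- **Castor 2 grip:** This came before I found the height error. Its gap read 17 mm instead of 25.5, so it was probably held by the wheel rather than the fork. It still set down flat.

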